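# Load handed brackets into the drilling board, turning over the mirrored one

### The job

Load the three blue L-brackets into the drilling board, one in each painted outline: lying flat, long leg pushed flush against the aluminium fence and short leg pointing the way the outline shows. A bracket that lies mirrored, so that it cannot match the outlines, has to be turned over; do not turn over the others. Leave the glue bottle, the tape measure and the sanding block where they are.

Things in the scene. Friction and masses are not known exactly. Their poses are not given: they have to be found in the camera images.
- board: fixed plywood board 420 x 110 x 12 mm on the bench, aluminium fence bar 410 x 16 mm, 18 mm higher, along its far edge. Origin under its centre; x along the fence to the left, y from the fence towards the robot, z up. Fence's working face at y -39 mm, board top at z 12 mm. Outlines are 135 mm apart along x and leave about 8 mm round a bracket
- slot_right (a point): the right of three black L outlines painted on the board (as seen from the robot): where a bracket's origin is when midway in the outline, flat and flush against the fence. x along the fence to the left, as the bracket's long leg (its x); y from the fence towards the robot, as its short leg (its y); z up
- slot_middle (a point): the middle of three black L outlines painted on the board (as seen from the robot): where a bracket's origin is when midway in the outline, flat and flush against the fence. x along the fence to the left, as the bracket's long leg (its x); y from the fence towards the robot, as its short leg (its y); z up
- slot_left (a point): the left of three black L outlines painted on the board (as seen from the robot): where a bracket's origin is when midway in the outline, flat and flush against the fence. x along the fence to the left, as the bracket's long leg (its x); y from the fence towards the robot, as its short leg (its y); z up
- bracket_a: blue L-bracket of bar 22 mm wide, 28 mm thick, 0.15 to 0.26 kg; starts flat on the bench. Origin: middle of the corner, where the legs' centre lines cross. Long leg x -11 to 109 mm, short leg y -11 to 64 mm, thickness z -14 to 14. Face +z has brass rings round 3 holes, face -z bare holes. z up: same hand as the outlines; z down: mirrored. Stands stably on its long leg's outer side
- bracket_b: blue L-bracket of bar 22 mm wide, 28 mm thick, 0.15 to 0.26 kg; starts flat on the bench. Origin: middle of the corner, where the legs' centre lines cross. Long leg x -11 to 109 mm, short leg y -11 to 64 mm, thickness z -14 to 14. Face +z has brass rings round 3 holes, face -z bare holes. z up: same hand as the outlines; z down: mirrored. Stands stably on its long leg's outer side
- bracket_c: blue L-bracket of bar 22 mm wide, 28 mm thick, 0.15 to 0.26 kg; starts flat on the bench. Origin: middle of the corner, where the legs' centre lines cross. Long leg x -11 to 109 mm, short leg y -11 to 64 mm, thickness z -14 to 14. Face +z has brass rings round 3 holes, face -z bare holes. z up: same hand as the outlines; z down: mirrored. Stands stably on its long leg's outer side
- bracket_a_tip (a point): middle of the free end of the long leg of bracket_a, at x 109 mm of its frame; axes as the bracket's
- bracket_b_tip (a point): middle of the free end of the long leg of bracket_b, at x 109 mm of its frame; axes as the bracket's
- bracket_c_tip (a point): middle of the free end of the long leg of bracket_c, at x 109 mm of its frame; axes as the bracket's
- glue_bottle_near: white glue bottle with orange cap, 163 mm tall, 37 x 64 mm, standing loose on the bench, left of the work; origin at the middle of its foot. Not to be moved
- tape_measure_near: yellow tape measure, 71 x 78 x 37 mm, loose on the bench, right of the work; origin at the middle of its underside. Not to be moved
- sanding_block_near: brown sanding block, 68 x 110 x 32 mm, loose on the bench, right of the work and nearer the robot; origin at the middle of its underside. Not to be moved
Mind the look-alikes: they are no part of the job. Leave any purple look-alike of the bracket_c alone.

How it is judged:
At the end, for the whole second after the job is handed in: The brackets lie at rest on the board, good face up (0.08 rad), height within 4 mm, one per outline and pointing like it: corner within 10 mm along the fence, both ends of the long leg within 4 mm of flush with the fence. Bottle, tape measure and block are within 30 mm of their starts (((x of bracket_a in the frame of slot_right between -0.01 and 0.01 m and y of bracket_a in the frame of slot_right between -0.004 and 0.004 m and z of bracket_a in the frame of slot_right between -0.004 and 0.004 m and y of bracket_a_tip in the frame of slot_right between -0.004 and 0.004 m and x of bracket_a_tip in the frame of slot_right above 0.09 m) or (x of bracket_a in the frame of slot_middle between -0.01 and 0.01 m and y of bracket_a in the frame of slot_middle between -0.004 and 0.004 m and z of bracket_a in the frame of slot_middle between -0.004 and 0.004 m and y of bracket_a_tip in the frame of slot_middle between -0.004 and 0.004 m and x of bracket_a_tip in the frame of slot_middle above 0.09 m) or (x of bracket_a in the frame of slot_left between -0.01 and 0.01 m and y of bracket_a in the frame of slot_left between -0.004 and 0.004 m and z of bracket_a in the frame of slot_left between -0.004 and 0.004 m and y of bracket_a_tip in the frame of slot_left between -0.004 and 0.004 m and x of bracket_a_tip in the frame of slot_left above 0.09 m)) and ((x of bracket_b in the frame of slot_right between -0.01 and 0.01 m and y of bracket_b in the frame of slot_right between -0.004 and 0.004 m and z of bracket_b in the frame of slot_right between -0.004 and 0.004 m and y of bracket_b_tip in the frame of slot_right between -0.004 and 0.004 m and x of bracket_b_tip in the frame of slot_right above 0.09 m) or (x of bracket_b in the frame of slot_middle between -0.01 and 0.01 m and y of bracket_b in the frame of slot_middle between -0.004 and 0.004 m and z of bracket_b in the frame of slot_middle between -0.004 and 0.004 m and y of bracket_b_tip in the frame of slot_middle between -0.004 and 0.004 m and x of bracket_b_tip in the frame of slot_middle above 0.09 m) or (x of bracket_b in the frame of slot_left between -0.01 and 0.01 m and y of bracket_b in the frame of slot_left between -0.004 and 0.004 m and z of bracket_b in the frame of slot_left between -0.004 and 0.004 m and y of bracket_b_tip in the frame of slot_left between -0.004 and 0.004 m and x of bracket_b_tip in the frame of slot_left above 0.09 m)) and ((x of bracket_c in the frame of slot_right between -0.01 and 0.01 m and y of bracket_c in the frame of slot_right between -0.004 and 0.004 m and z of bracket_c in the frame of slot_right between -0.004 and 0.004 m and y of bracket_c_tip in the frame of slot_right between -0.004 and 0.004 m and x of bracket_c_tip in the frame of slot_right above 0.09 m) or (x of bracket_c in the frame of slot_middle between -0.01 and 0.01 m and y of bracket_c in the frame of slot_middle between -0.004 and 0.004 m and z of bracket_c in the frame of slot_middle between -0.004 and 0.004 m and y of bracket_c_tip in the frame of slot_middle between -0.004 and 0.004 m and x of bracket_c_tip in the frame of slot_middle above 0.09 m) or (x of bracket_c in the frame of slot_left between -0.01 and 0.01 m and y of bracket_c in the frame of slot_left between -0.004 and 0.004 m and z of bracket_c in the frame of slot_left between -0.004 and 0.004 m and y of bracket_c_tip in the frame of slot_left between -0.004 and 0.004 m and x of bracket_c_tip in the frame of slot_left above 0.09 m)) and angle between each of bracket_a, bracket_b, bracket_c's own z axis and vertical below 0.08 rad and linear speed of each of bracket_a, bracket_b, bracket_c below 0.02 m/s and distance of each of glue_bottle_near, tape_measure_near, sanding_block_near from where it was at the start of the episode below 0.03 m); the robot touches nothing.
It fails at once if a bracket that already had the right hand was turned over (angle between any of bracket_a, bracket_b's own z axis and vertical above 1.3 rad).
It fails at once if the glue bottle was tipped over (angle between glue_bottle_near's own z axis and vertical above 0.5 rad).
It fails at once if the glue bottle, the tape measure or the sanding block was pushed away (distance of any of glue_bottle_near, tape_measure_near, sanding_block_near from where it was at the start of the episode above 0.03 m).
It also fails if it takes over 72 s, if anything falls off the work surface, if the arm or the gripper's body presses on something with over 40 N, if the wrist force passes 120 N, or if a joint passes its speed limit or range.

### The arm

A 7-joint arm with a two-finger parallel gripper is mounted at the origin on a cart in front of the work surface, level with it; the furniture and walls round the work are solid. World frame = base frame: x ahead of the robot, y to its left, z up, the work surface at z = 0. Lengths are in m, angles in rad, forces in N, time in s.
With the tool pointing down it reaches from about 0.425 to 0.925 m from the base axis. Payload 6.8 kg.
Tool frame: the origin (TCP) lies on the centre line of the jaws, within the pads' length; the fingertips stand 25 mm ahead of it and the grasp point (between the pads) lies 6 mm ahead of it; z points along the fingers, y is the line along which they close (so a half turn about z gives the same grasp; the last joint's range is limited). The gripper opens to 85 mm and grips with 20 to 120 N. Pads are 22 mm wide; open, the fingers measure 114 mm over their backs; the gripper's body (76 mm by 85 mm) begins 54 mm behind the grasp point. The pads swing forward as they close: fully open they stand 13 mm farther back than shut.
Start: joints at [-1.29, 0.477, 0.022, 1.555, -0.011, 1.109, -0.083], TCP at [0.256, 0.625, 0.256] pointing down, gripper open.
Joint ranges: [-2.96, 2.96], [-0.34, 2.1], [-1.41, 1.46], [0.24, 2.44], [-1.37, 4.51], [0.17, 1.92], [-2.96, 2.96]. Speed limits (rad/s): [2.39, 2.39, 3.14, 3.14, 3.14, 3.14, 3.14].

### API

Orientations are given as a rotation vector (axis times angle).
In Python, from bench import status, imaging, workorder gives the robot as it stands.
- The arm moves only by the tool send_rows, never from a script. Its argument "steps" is a list of rows, each an object of numbers: "dx", "dy", "dz": the shift along the tool's x, y, z in cm; "yaw": the turn about the tool's z in degrees; "gripper": the opening, from 0 (shut) to 1 (fully open). A call has 1 to 5 rows; each row is the pose to reach, as a shift and turn from the pose commanded when the call began, along the tool's axes at that moment; what a row does not reach only later rows make up. A row lasts 1/8 s, in which the tool goes at most 62.5 mm and 10.7 degrees, less where a joint would pass 70% of its speed; a pose out of reach is approached as far as the arm can. A call with a gripper value outside its range is refused whole. The fingers move at their own pace and stop on an object; "force" is the grip in N (left out, the last holds). Time passes only in rows, so rows that repeat a pose let the fingers close. It gives the time, the measured TCP pose, the force, the opening and the grip force at its end, in the units of the state.
- status.get_obs(): the state, without advancing time (a new reading comes with each control period).
- imaging.grab_frame(name): name is "side" or "top"; returns a dict with "color" (400x640x3 uint8, red, green, blue), "depth" (400x640 float32, m along the optical axis (not along the pixel's ray), 0 where there is no reading), "K" (3x3 intrinsics, pixels), "R" (3x3) and "t" (3): a world point X has camera coordinates R X + t. Camera axes: x right, y down, z forward; pixel columns grow to the right and rows downward; lengths in m; the calibration is good to about 2 mm. A picture is of the moment at which its call begins.
- workorder.hand_in(): hands the job in; it is judged then, once.
The state is a dict: "clock": time; "joints": joint angles; "qvel": joint speeds; "tau": joint torques, N m; "tcp_pos": TCP position; "orientation": TCP orientation; "contact_force": force on the tool from outside, world axes, zero at the start; "moment": the same for the moment, N m; "grip_width": finger opening in m; "gripper_force": force on a finger pad.
Only numpy, scipy, OpenCV 4.12 (cv2) and the standard library are available. Lean on these libraries where they do the work, as an engineer would, in place of code of your own. Each camera call takes 0.05 s, during which the arm holds its last target. There are 200 camera calls.

## Working session

There is one attempt and no reset: what is moved stays moved. The work goes in short steps, Python scripts to look and compute and a tool call to move; the robot and the scene stay as the last step left them, time stands still between calls to the robot, and variables do not carry over. Pictures are saved under pics/ and viewed, at most 10 in all, crops included, and the job is handed in when it is done.

Besides the shell and the picture viewer there is one more tool, called after "Request:" by a JSON object that holds its "fn" and its "kwargs", one argument or row to a line. send_rows: Moves the arm, as the interface text tells. Its arguments: {"type":"object","properties":{"steps":{"type":"array"},"force":{"type":"number"}},"required":["steps"]}

```bash
ls; mkdir -p pics; python3 - <<'E'
from bench import status, imaging
import cv2, numpy as np, pickle
o=status.get_obs()
for k,v in o.items(): print(k,np.round(v,3))
for n in("top","side"):
    f=imaging.grab_frame(n); pickle.dump(f,open(n+'0.pkl','wb'))
    cv2.imwrite(f'pics/{n}0.png',f['color'][:,:,::-1]); print(n,f['K'],-f['R'].T@f['t'],f['R'][2])
E
```

```text
pics
clock 0.0
joints [-1.29   0.478  0.022  1.556 -0.011  1.109 -0.083]
qvel [-0.001  0.002 -0.     0.001  0.     0.001 -0.002]
tau [-0.0000e+00 -5.9646e+01  1.6080e+00 -2.8119e+01  1.3000e-02  1.0000e-02
  0.0000e+00]
tcp_pos [0.256 0.624 0.255]
orientation [-6.070e-01 -3.082e+00  3.000e-03]
contact_force [ 0.128 -0.341  0.61 ]
moment [ 0.011 -0.057 -0.035]
gripper_force 0.0
grip_width 0.085
top [[453.77497324   0.         329.52178282]
 [  0.         453.77497324 198.50952153]
 [  0.           0.           1.        ]] [0.10605407 0.13504359 1.58477471] [ 0.27491015 -0.08438477 -0.95775969]
side [[408.73618146   0.         319.92974828]
 [  0.         408.73618146 200.84087269]
 [  0.           0.           1.        ]] [ 0.57770018 -1.01860534  0.9012678 ] [-0.03271454  0.77428457 -0.63199142]
```

View pics/top0.png

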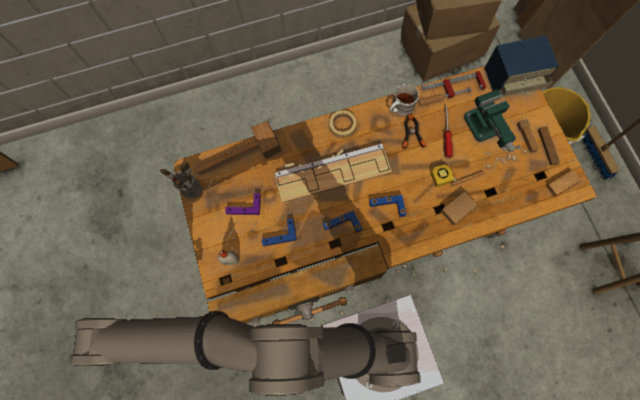

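View pics/side0.png

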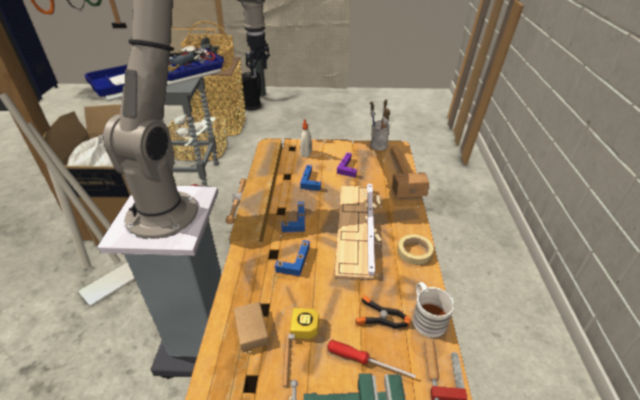

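Top view: blue brackets at about (388,205), (343,222) and (281,232), with the purple look-alike at (245,203). The outlines run from (280,190) to (388,165). The left blue one looks mirrored, with its short leg pointing up and its corner on the right. I'll confirm that in a crop and measure the poses.

```bash
cat > h.py <<'E'
import numpy as np, cv2, pickle
from bench import status, imaging
def pts(f):
    v,u=np.mgrid[:400,:640]; c=np.stack([u,v,np.ones_like(u)],-1)@np.linalg.inv(f['K']).T*f['depth'][...,None]
    return (c-f['t'])@f['R']
def ray(f,uv,z):
    uv=np.atleast_2d(uv).astype(float); d=np.c_[uv,np.ones(len(uv))]@np.linalg.inv(f['K']).T@f['R']; c=-f['R'].T@f['t']
    return c+d*((z-c[2])/d[:,2])[:,None]
def blue(f):
    h=cv2.cvtColor(f['color'],cv2.COLOR_RGB2HSV)
    return ((h[...,0]>100)&(h[...,0]<126)&(h[...,1]>110)&(h[...,2]>50))
def comps(f,z0=-0.01,box=(.4,.95,-.4,.5)):
    P=pts(f); m=blue(f)&(P[...,0]>box[0])&(P[...,0]<box[1])&(P[...,1]>box[2])&(P[...,1]<box[3])&(P[...,2]>z0)
    m=cv2.morphologyEx(m.astype(np.uint8),cv2.MORPH_CLOSE,np.ones((3,3)))
    n,l,s,c=cv2.connectedComponentsWithStats(m)
    return [(l==i,c[i]) for i in range(1,n) if s[i,4]>60],P
E
python3 - <<'E'
from h import *
for n in("top","side"):
    f=pickle.load(open(n+'0.pkl','rb')); cs,P=comps(f,0.02)
    for m,c in cs:
        X=ray(f,np.argwhere(m)[:,::-1],0.028)[:,:2].astype(np.float32)
        r=cv2.minAreaRect(X*1000); b=cv2.boxPoints(r)
        # occupancy near each box corner: empty corner is opposite the L corner
        print(n,c.round(),m.sum(),'z',np.percentile(P[m][:,2],[5,50,95]).round(4),'rect',np.round(r[0]),np.round(r[1]),round(r[2],1),'mean',X.mean(0).round(3))
        for p in b: print('   ',p.round(1),'pts within 20mm:',(np.hypot(*(X*1000-p).T)<22).sum())
f=pickle.load(open('top0.pkl','rb')); g=pickle.load(open('side0.pkl','rb'))
a=cv2.resize(f['color'][140:260,215:415],(800,480),interpolation=3)
cv2.imwrite('pics/crop1.png',a[:,:,::-1])
b=cv2.resize(g['color'][150:285,265:405],(620,598),interpolation=3)
cv2.imwrite('pics/crop2.png',b[:,:,::-1])
E
```

```text
top [390. 201.] 204 z [0.0224 0.0286 0.0348] rect [ 468. -188.] [117.  55.] 79.9 mean [ 0.475 -0.205]
    [ 430.6 -241.2] pts within 20mm: 25
    [ 484.6 -250.8] pts within 20mm: 28
    [ 505.1 -135.6] pts within 20mm: 13
    [ 451.2 -126. ] pts within 20mm: 0
top [351. 218.] 103 z [0.0235 0.0289 0.0355] rect [457. -48.] [50. 40.] 6.6 mean [ 0.462 -0.053]
    [430.6 -30.7] pts within 20mm: 0
    [435.2 -70.4] pts within 20mm: 30
    [484.4 -64.7] pts within 20mm: 28
    [479.8 -25. ] pts within 20mm: 25
top [282. 235.] 281 z [0.0227 0.0294 0.0349] rect [495. 209.] [116.  74.] 82.3 mean [0.478 0.198]
    [450.8 156.9] pts within 20mm: 29
    [524.6 146.9] pts within 20mm: 27
    [540.2 262.1] pts within 20mm: 0
    [466.3 272.1] pts within 20mm: 29
side [308. 179.] 155 z [0.0203 0.0265 0.0302] rect [491. 195.] [ 65. 125.] 2.4 mean [0.485 0.178]
    [456.3 256.7] pts within 20mm: 3
    [461.5 131.5] pts within 20mm: 10
    [525.9 134.2] pts within 20mm: 20
    [520.7 259.4] pts within 20mm: 0
side [295. 223.] 124 z [0.0205 0.0268 0.0299] rect [450. -58.] [66. 47.] 4.1 mean [ 0.46  -0.064]
    [415.1 -37.3] pts within 20mm: 0
    [418.5 -84. ] pts within 20mm: 16
    [484.5 -79.3] pts within 20mm: 24
    [481.2 -32.6] pts within 20mm: 26
side [292. 265.] 173 z [0.0209 0.0268 0.0302] rect [ 464. -244.] [82. 42.] 23.5 mean [ 0.464 -0.241]
    [ 417.4 -241.7] pts within 20mm: 19
    [ 434.1 -280. ] pts within 20mm: 0
    [ 509.6 -247.2] pts within 20mm: 2
    [ 492.9 -208.9] pts within 20mm: 24
```

View pics/crop1.png

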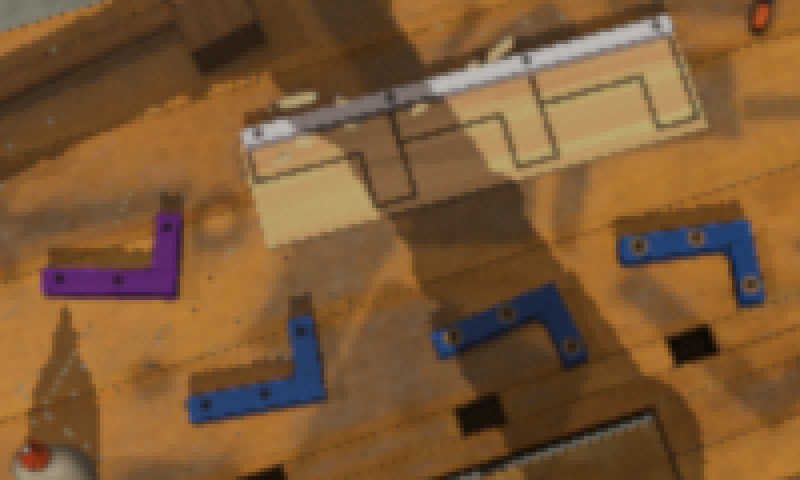

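View pics/crop2.png

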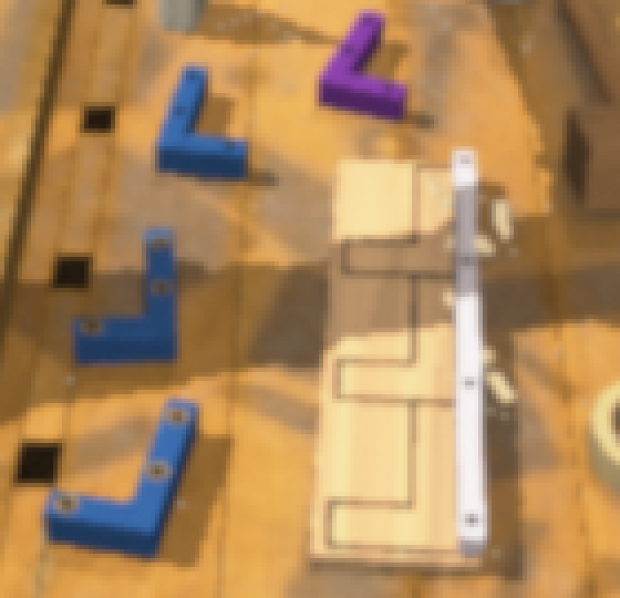

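The four candidates in the top image are purple (245,203) and blue (281,232), (343,222) and (388,205). The purple one is the look-alike. The blue one at (281,232) has bare holes up and is mirrored, so it is bracket_c. The two right blue ones show brass rings, so they already have the right hand.

```bash
cat >> h.py <<'E'
def lpose(f,m,z=0.014):
    """L silhouette -> rect at mid height (unbiased centre), corner, angle of long leg"""
    c,_=cv2.findContours(m.astype(np.uint8),cv2.RETR_EXTERNAL,cv2.CHAIN_APPROX_NONE)
    X=(ray(f,np.argwhere(m)[:,::-1],z)[:,:2]*1000).astype(np.float32)
    r=cv2.minAreaRect(X); b=cv2.boxPoints(r)
    cnt=[(np.hypot(*(X-p).T)<26).sum() for p in b]; e=int(np.argmin(cnt)); k=(e+2)%4
    n1,n2=b[(k+1)%4],b[(k-1)%4]; C=b[k]
    if np.hypot(*(n1-C))<np.hypot(*(n2-C)): n1,n2=n2,n1
    ux=(n1-C)/np.hypot(*(n1-C)); uy=(n2-C)/np.hypot(*(n2-C))
    o=np.array(r[0])-ux*49-uy*26.5   # rect centre is at (49,26.5) of bracket frame
    return o/1000,np.degrees(np.arctan2(ux[1],ux[0])),np.sign(ux[0]*uy[1]-ux[1]*uy[0]),r[1],cnt
def blue(f):
    h=cv2.cvtColor(f['color'],cv2.COLOR_RGB2HSV)
    return (h[...,0]>100)&(h[...,0]<128)&(h[...,1]>65)&(h[...,2]>25)
def fence(f):
    P=pts(f); h=cv2.cvtColor(f['color'],cv2.COLOR_RGB2HSV)
    m=((h[...,1]<60)&(h[...,2]>80)&(P[...,0]>.55)&(P[...,0]<.75)&(P[...,1]>-.3)&(P[...,1]<.35)&(P[...,2]>0.012)).astype(np.uint8)
    m=cv2.morphologyEx(m,cv2.MORPH_CLOSE,np.ones((3,7)))
    n,l,s,c=cv2.connectedComponentsWithStats(m); i=1+np.argmax(s[1:,4]); m=l==i
    r=cv2.minAreaRect((ray(f,np.argwhere(m)[:,::-1],0.028)[:,:2]*1000).astype(np.float32)); return r,c[i],m
E
python3 - <<'E'
from h import *
for n in("top","side"):
    f=pickle.load(open(n+'0.pkl','rb')); cs,P=comps(f,-0.02)
    for m,c in cs:
        o=lpose(f,m); print(n,c.round(),m.sum(),'origin',o[0].round(4),'ang',o[1].round(1),'hand',o[2],np.round(o[3]),o[4])
    r,c,m=fence(f); print('fence',c,np.round(r[0],1),np.round(r[1]),round(r[2],2),m.sum())
    h=cv2.cvtColor(f['color'],cv2.COLOR_RGB2HSV)
    B=((h[...,0]>12)&(h[...,0]<26)&(h[...,1]<125)&(h[...,2]>60)&(P[...,0]>.5)&(P[...,0]<.72)&(P[...,1]>-.3)&(P[...,1]<.35))
    cv2.imwrite(f'pics/b{n}.png',B*255)
    B=cv2.morphologyEx(B.astype(np.uint8),cv2.MORPH_OPEN,np.ones((3,3)))
    n_,l,s,c=cv2.connectedComponentsWithStats(cv2.morphologyEx(B,cv2.MORPH_CLOSE,np.ones((5,5)))); i=1+np.argmax(s[1:,4])
    r=cv2.minAreaRect((ray(f,np.argwhere(l==i)[:,::-1],0.012)[:,:2]*1000).astype(np.float32)); print('board',np.round(r[0],1),np.round(r[1]),round(r[2],2))
E
```

```text
top [391. 202.] 264 origin [ 0.4786 -0.2428] ang 79.8 hand 1.0 [119.  77.] [np.int64(24), np.int64(40), np.int64(26), np.int64(0)]
top [343. 220.] 217 origin [ 0.4869 -0.0609] ang 90.4 hand 1.0 [ 53. 123.] [np.int64(4), np.int64(33), np.int64(31), np.int64(15)]
top [282. 235.] 308 origin [0.4662 0.1654] ang 82.5 hand -1.0 [119.  76.] [np.int64(42), np.int64(37), np.int64(0), np.int64(41)]
fence [329.98874296 159.72795497] [693.3 -48.1] [408.  20.] 87.73 533
board [ 626.  -155.8] [239.  81.] 85.25
side [309. 181.] 245 origin [0.4655 0.156 ] ang 92.4 hand -1.0 [ 66. 145.] [np.int64(8), np.int64(19), np.int64(32), np.int64(0)]
side [295. 222.] 279 origin [ 0.4754 -0.0603] ang 94.1 hand 1.0 [ 68. 143.] [np.int64(0), np.int64(39), np.int64(36), np.int64(13)]
side [294. 263.] 377 origin [ 0.4779 -0.2425] ang 80.0 hand 1.0 [136.  74.] [np.int64(42), np.int64(51), np.int64(18), np.int64(0)]
fence [370.01495726 231.54487179] [695.  -55.9] [418.  18.] 87.95 468
board [635.6 -66.7] [171. 464.] 1.82[ WARN:0@0.920] global loadsave.cpp:1063 imwrite_ Unsupported depth image for selected encoder is fallbacked to CV_8U.
```

```bash
cat >> h.py <<'E'
def rect(f,m,z): return cv2.minAreaRect((ray(f,np.argwhere(m)[:,::-1],z)[:,:2]*1000).astype(np.float32))
def refine(f,m,o,ang,hand,z=0.014):
    mm=m.astype(np.uint8); c,_=cv2.findContours(mm,cv2.RETR_EXTERNAL,cv2.CHAIN_APPROX_NONE); cv2.drawContours(mm,c,-1,1,-1)
    big=cv2.resize(mm*255,None,fx=4,fy=4,interpolation=cv2.INTER_LINEAR)>127
    uv=(np.argwhere(big)[:,::-1]-1.5)/4; X=ray(f,uv,z)[:,:2]
    for _ in range(4):
        a=np.radians(ang); ux=np.array([np.cos(a),np.sin(a)]); uy=hand*np.array([-ux[1],ux[0]])
        x,y=(X-o)@ux,(X-o)@uy
        def slices(s,t,lo,hi,w):
            r=[]
            for q in np.arange(lo,hi,.006):
                k=(abs(s-q)<.003)&(abs(t)<w)
                if k.sum()>5: r.append((q,(t[k].min()+t[k].max())/2))
            return np.array(r)
        L=slices(x,y,.03,.1,.03); S=slices(y,x,.026,.056,.03)
        p=np.polyfit(L[:,0],L[:,1],1); sh=np.median(S[:,1])
        ang+=hand*np.degrees(np.arctan(p[0])); o=o+ux*sh+uy*np.polyval(p,0)
    return o,ang,(len(L),len(S))
E
python3 - <<'E'
from h import *
for n in("top","side"):
    f=pickle.load(open(n+'0.pkl','rb')); cs,P=comps(f,-0.02)
    for m,c in cs:
        q=lpose(f,m)
        try: o=refine(f,m,*q[:3]); print(n,c.round(),'origin',o[0].round(4),'ang',round(o[1],1),o[2])
        except Exception as e: print(n,c,e)
    r,c,m=fence(f); r=rect(f,m,.021); print('fence',np.round(r[0],1),np.round(r[1]),round(r[2],2))
    if n=='top':
        h=cv2.cvtColor(f['color'],cv2.COLOR_RGB2HSV)
        for v in range(210,234,2): print(v,[tuple(int(q) for q in h[v,u]) for u in range(350,366,2)])
E
```

```text
top [391. 202.] origin [ 0.4779 -0.2415] ang 80.7 (12, 5)
top [343. 220.] origin [ 0.4717 -0.0617] ang 92.9 (12, 3)
top [282. 235.] origin [0.4657 0.1657] ang 82.1 (12, 5)
fence [696.  -48.9] [410.  20.] 87.73
210 [(15, 180, 102), (13, 117, 74), (15, 177, 98), (15, 188, 102), (16, 191, 100), (16, 191, 151), (16, 187, 172), (16, 186, 171)]
212 [(115, 97, 63), (110, 158, 66), (6, 75, 65), (16, 196, 91), (15, 191, 92), (16, 190, 114), (16, 187, 168), (16, 184, 169)]
214 [(110, 151, 64), (110, 148, 67), (112, 121, 63), (15, 178, 86), (16, 193, 90), (16, 189, 101), (15, 186, 126), (16, 184, 166)]
216 [(111, 147, 66), (111, 149, 60), (110, 154, 63), (8, 78, 59), (16, 189, 93), (15, 190, 94), (15, 193, 103), (15, 187, 149)]
218 [(110, 130, 51), (109, 150, 63), (109, 147, 64), (113, 117, 61), (15, 172, 86), (15, 186, 93), (15, 188, 107), (16, 188, 118)]
220 [(141, 47, 38), (110, 157, 60), (110, 151, 64), (109, 158, 66), (2, 54, 61), (15, 183, 92), (15, 183, 103), (16, 188, 106)]
222 [(15, 177, 95), (117, 64, 44), (110, 155, 66), (109, 157, 65), (112, 124, 64), (14, 170, 84), (15, 193, 91), (
[... 155 characters left out ...]
, 92), (15, 162, 93), (120, 55, 42), (15, 135, 68), (17, 153, 45), (133, 35, 51), (15, 183, 85), (15, 191, 92)]
228 [(15, 138, 76), (15, 154, 86), (13, 109, 56), (118, 63, 53), (0, 5, 49), (111, 134, 61), (13, 148, 74), (15, 186, 85)]
230 [(14, 154, 73), (14, 165, 74), (15, 171, 70), (112, 113, 43), (112, 136, 43), (176, 58, 35), (15, 178, 73), (15, 190, 86)]
232 [(15, 175, 80), (15, 189, 77), (16, 189, 70), (13, 143, 50), (15, 169, 62), (16, 183, 81), (16, 186, 93), (16, 189, 100)]
side [309. 181.] origin [0.4728 0.1603] ang 87.5 (12, 5)
side [295. 222.] origin [ 0.4723 -0.0631] ang 91.8 (12, 5)
side [294. 263.] origin [ 0.4809 -0.2421] ang 82.0 (12, 5)
fence [696.  -48.2] [421.  18.] 87.95
```

```bash
cat >> h.py <<'E'
from scipy.spatial.transform import Rotation as Ro
BA=np.radians(87.8); UX=np.array([np.cos(BA),np.sin(BA)]); UY=np.array([-UX[1],UX[0]]); B=np.array([.696,-.0485])+.047*UY
def slot(i): return B+UX*(-.049+.135*i)+UY*(-.028)   # i=-1 right,0,1 left
def go(x,y,z,ang=None,o=None):
    """shift cm/deg from present pose to world pose; ang = world angle of tool y"""
    o=o or status.get_obs(); R=Ro.from_rotvec(o['orientation']).as_matrix(); d=R.T@(np.array([x,y,z])-o['tcp_pos'])*100
    cur=np.degrees(np.arctan2(R[1,1],R[0,1])); yaw=0 if ang is None else (cur-ang+90)%180-90
    print('t',round(o['clock'],2),'tcp',np.round(o['tcp_pos'],4),'toolY',round(cur,1),'tilt',R[2].round(3),'F',np.round(o['contact_force'],1),'grip',round(o['grip_width'],4),round(o['gripper_force'],1),'-> d',np.round(d,2),'yaw',round(yaw,1))
def on(o,ang,hand,x,y):
    a=np.radians(ang); u=np.array([np.cos(a),np.sin(a)]); return np.array(o)+u*x+hand*np.array([-u[1],u[0]])*y
E
python3 - <<'E'
from h import *
f=pickle.load(open('top0.pkl','rb'))
for cx,cy in((394,200),(538,163),(678,126)):
    p=ray(f,[215+cx/4-.4,140+cy/4-.4],.012)[0,:2]-B; print('outline end',p@UX,p@UY)
for i in(-1,0,1): print(slot(i).round(4))
print('bottle',ray(f,[[223,252],[236,258],[229,262]],.14).round(3))
cs,P=comps(f,-.02)
for m,c in cs:
    m=cv2.morphologyEx(m.astype(np.uint8),cv2.MORPH_CLOSE,np.ones((7,7)))>0
    if 330<c[0]<355: q=lpose(f,m); print('b',refine(f,m,*q[:3]),q[4])
g=on([.4785,-.2417],80.9,1,0,.038); print(g); go(*g,.1,80.9)
E
```

```text
outline end 0.08752912618446225 0.04376577395400418
outline end -0.04857606026222282 0.04666559922183476
outline end -0.18268160061675318 0.04856012617890139
[ 0.67   -0.2316]
[ 0.6751 -0.0967]
[0.6803 0.0382]
bottle [[0.459 0.389 0.14 ]
 [0.427 0.355 0.14 ]
 [0.422 0.379 0.14 ]]
b (array([ 0.47456881, -0.06146183]), np.float64(94.00431448347551), (12, 4)) [np.int64(4), np.int64(36), np.int64(31), np.int64(26)]
[ 0.44097828 -0.23568999]
t 0.1 tcp [0.2557 0.6242 0.2554] toolY 67.7 tilt [-0.    -0.002 -1.   ] F [ 0.3 -0.3 -0.8] grip 0.0856 0.0 -> d [-49.74 -72.52  15.67] yaw -13.2
```

Request:
{"fn": "send_rows", "kwargs": {
  "steps": [
    {"dx": -6,"dy": -4,"dz": 0,"yaw": -3,"gripper": 1},
    {"dx": -11,"dy": -7.5,"dz": 0,"yaw": -6},
    {"dx": -16,"dy": -11,"dz": 0,"yaw": -9},
    {"dx": -21,"dy": -14.5,"dz": 0,"yaw": -13},
    {"dx": -26,"dy": -18,"dz": 0,"yaw": -13}
  ]
}}

```text
validation failed for argument at $.st...
```

```bash
python3 -c "
from h import *
go(.44,-.236,.12,80.9); go(.44,-.236,.03,80.9)"
```

```text
t 0.1 tcp [0.2557 0.6242 0.2554] toolY 67.7 tilt [-0.    -0.002 -1.   ] F [ 0.3 -0.3 -0.8] grip 0.0856 0.0 -> d [-49.66 -72.59  13.67] yaw -13.2
t 0.1 tcp [0.2557 0.6242 0.2554] toolY 67.7 tilt [-0.    -0.002 -1.   ] F [ 0.3 -0.3 -0.8] grip 0.0856 0.0 -> d [-49.66 -72.57  22.67] yaw -13.2
```

Request:
{"fn": "send_rows", "kwargs": {
  "steps": [
    {"dx": -6,"dy": -4,"dz": 0,"yaw": -3,"gripper": 1},
    {"dx": -11,"dy": -7.5,"dz": 0,"yaw": -6,"gripper": 1},
    {"dx": -16,"dy": -11,"dz": 0,"yaw": -9,"gripper": 1},
    {"dx": -21,"dy": -14.5,"dz": 0,"yaw": -13,"gripper": 1},
    {"dx": -26,"dy": -18,"dz": 0,"yaw": -13,"gripper": 1}
  ]
}}

```text
clock: 0.72
tcp_pos: [0.427, 0.3606, 0.2561]
orientation: [-0.253, -3.131, 0.0]
contact_force: [0.2, -0.6, -0.1]
grip_width: 0.0857
gripper_force: 0.0
```

```bash
python3 -c "
from h import *
go(.44,-.236,.12,80.9); go(.44,-.236,.03,80.9)"
```

```text
t 0.72 tcp [0.427  0.3606 0.2561] toolY 80.8 tilt [ 0. -0. -1.] F [ 0.2 -0.6 -0.1] grip 0.0857 0.0 -> d [-10.86 -58.68  13.62] yaw -0.1
t 0.72 tcp [0.427  0.3606 0.2561] toolY 80.8 tilt [ 0. -0. -1.] F [ 0.2 -0.6 -0.1] grip 0.0857 0.0 -> d [-10.86 -58.68  22.62] yaw -0.1
```

Request:
{"fn": "send_rows", "kwargs": {
  "steps": [
    {"dx": -1,"dy": -6,"dz": 0,"yaw": 0,"gripper": 1},
    {"dx": -2.5,"dy": -12,"dz": 0,"yaw": 0,"gripper": 1},
    {"dx": -4,"dy": -18,"dz": 0,"yaw": 0,"gripper": 1},
    {"dx": -5,"dy": -24,"dz": 0,"yaw": 0,"gripper": 1},
    {"dx": -6,"dy": -30,"dz": 0,"yaw": 0,"gripper": 1}
  ]
}}

```text
clock: 1.35
tcp_pos: [0.4366, 0.0549, 0.2562]
orientation: [0.254, 3.131, 0.0]
contact_force: [0.6, -0.4, 0.2]
grip_width: 0.085
gripper_force: 0.0
```

Request:
{"fn": "send_rows", "kwargs": {
  "steps": [
    {"dx": -1,"dy": -6,"dz": 0,"yaw": 0,"gripper": 1},
    {"dx": -2,"dy": -11.5,"dz": 2.5,"yaw": 0,"gripper": 1},
    {"dx": -3,"dy": -17,"dz": 5,"yaw": 0,"gripper": 1},
    {"dx": -4,"dy": -22.7,"dz": 7.5,"yaw": 0,"gripper": 1},
    {"dx": -4.9,"dy": -28.7,"dz": 9,"yaw": 0,"gripper": 1}
  ]
}}

```text
clock: 1.98
tcp_pos: [0.4386, -0.2349, 0.1652]
orientation: [-0.252, -3.13, -0.001]
contact_force: [1.2, 1.2, 0.6]
grip_width: 0.0852
gripper_force: 0.0
```

```bash
python3 -c "
from h import *
go(.44,-.236,.03,80.9)
f=imaging.grab_frame('side'); cs,P=comps(f,-.02)
cv2.imwrite('pics/s1.png',cv2.resize(f['color'][170:330,200:360],(600,600))[:,:,::-1])"
```

```text
t 1.98 tcp [ 0.4386 -0.2349  0.1652] toolY 80.8 tilt [ 0.001  0.    -1.   ] F [1.2 1.2 0.6] grip 0.0852 0.0 -> d [-0.17 -0.1  13.52] yaw -0.1
```

View pics/s1.png

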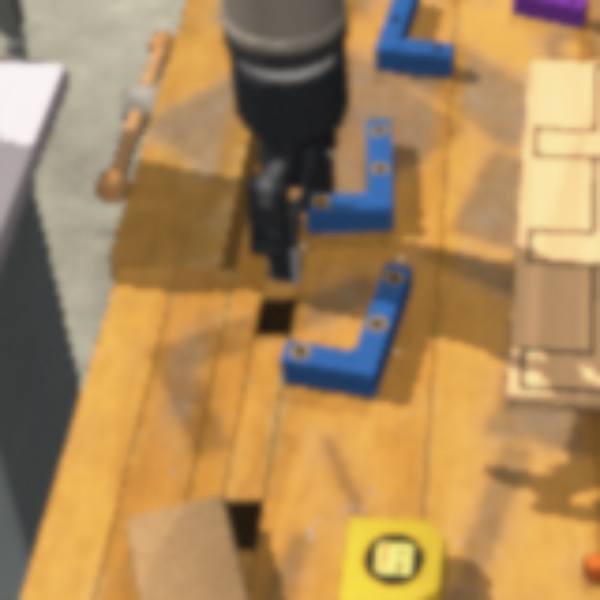

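The crop shows the gripper hanging clear above bracket a, whose corner is at crop (375,385). Descending and gripping.

Request:
{"fn": "send_rows", "kwargs": {
  "steps": [
    {"dx": 0,"dy": 0,"dz": 5,"yaw": 0,"gripper": 1},
    {"dx": -0.1,"dy": -0.1,"dz": 9,"yaw": 0,"gripper": 1},
    {"dx": -0.1,"dy": -0.1,"dz": 12,"yaw": 0,"gripper": 1},
    {"dx": -0.1,"dy": -0.1,"dz": 13.3,"yaw": 0,"gripper": 1},
    {"dx": -0.1,"dy": -0.1,"dz": 13.3,"yaw": 0,"gripper": 0.6}
  ]
}}

```text
clock: 2.65
tcp_pos: [0.4397, -0.2347, 0.0331]
orientation: [-0.254, -3.13, -0.001]
contact_force: [0.2, 0.5, -0.6]
grip_width: 0.0699
gripper_force: 0.0
```

Request:
{"fn": "send_rows", "kwargs": {
  "steps": [
    {"dx": 0,"dy": 0,"dz": 0,"yaw": 0,"gripper": 0},
    {"dx": 0,"dy": 0,"dz": 0,"yaw": 0,"gripper": 0},
    {"dx": 0,"dy": 0,"dz": 0,"yaw": 0,"gripper": 0},
    {"dx": 0,"dy": 0,"dz": 0,"yaw": 0,"gripper": 0},
    {"dx": 0,"dy": 0,"dz": 0,"yaw": 0,"gripper": 0}
  ],
  "force": 60
}}

```text
clock: 3.28
tcp_pos: [0.4408, -0.2352, 0.0345]
orientation: [0.254, 3.129, -0.001]
contact_force: [-0.9, 1.4, 7.1]
grip_width: 0.0206
gripper_force: 59.5
```

```bash
python3 -c "
from h import *
go(.44,-.236,.03,80.9)
for n in ('top','side'):
  f=imaging.grab_frame(n); cs,P=comps(f,-.02)
  for m,c in cs:
    q=lpose(f,m)
    try: o=refine(f,m,*q[:3]); print(n,c.round(),'origin',o[0].round(4),'ang',round(o[1],1),o[2])
    except Exception as e: print(n,c,e)
"
```

```text
t 3.27 tcp [ 0.4408 -0.2352  0.0345] toolY 80.7 tilt [-0.002 -0.    -1.   ] F [-0.9  1.4  7.1] grip 0.0206 59.5 -> d [ 0.06 -0.09  0.45] yaw -0.2
top [344. 221.] origin [ 0.4733 -0.0608] ang 93.3 (12, 5)
top [282. 235.] origin [0.4655 0.166 ] ang 81.8 (12, 5)
side [309. 181.] origin [0.4736 0.16  ] ang 88.3 (12, 5)
side [300. 219.] origin [ 0.4772 -0.0591] ang 95.5 (12, 1)
side [298. 261.] origin [ 0.482  -0.2346] ang 81.3 (12, 3)
```

```bash
python3 -c "
from h import *
go(.4408,-.2352,.085,87.8)
g=slot(-1)+UY*.055; print(g); go(*g,.085,87.8);go(*g,.0475,87.8)"
```

```text
t 3.38 tcp [ 0.4408 -0.2352  0.0345] toolY 80.7 tilt [-0.002 -0.    -1.   ] F [-0.5  0.1  6.1] grip 0.0206 59.5 -> d [-0.01 -0.   -5.05] yaw -7.1
[ 0.61499119 -0.22952368]
t 3.38 tcp [ 0.4408 -0.2352  0.0345] toolY 80.7 tilt [-0.002 -0.    -1.   ] F [-0.5  0.1  6.1] grip 0.0206 59.5 -> d [-17.11   3.37  -5.01] yaw -7.1
t 3.38 tcp [ 0.4408 -0.2352  0.0345] toolY 80.7 tilt [-0.002 -0.    -1.   ] F [-0.5  0.1  6.1] grip 0.0206 59.5 -> d [-17.11   3.37  -1.26] yaw -7.1
```

Request:
{"fn": "send_rows", "kwargs": {
  "steps": [
    {"dx": 0,"dy": 0,"dz": -3,"yaw": 0,"gripper": 0},
    {"dx": -3,"dy": 0.5,"dz": -5,"yaw": -3,"gripper": 0},
    {"dx": -8,"dy": 1.6,"dz": -5,"yaw": -7.1,"gripper": 0},
    {"dx": -13,"dy": 2.6,"dz": -5,"yaw": -7.1,"gripper": 0},
    {"dx": -17.1,"dy": 3.4,"dz": -5,"yaw": -7.1,"gripper": 0}
  ]
}}

```text
clock: 4.0
tcp_pos: [0.6161, -0.2281, 0.0837]
orientation: [0.058, 3.14, 0.0]
contact_force: [0.9, -0.1, -2.5]
grip_width: 0.0205
gripper_force: 59.4
```

Request:
{"fn": "send_rows", "kwargs": {
  "steps": [
    {"dx": 0,"dy": 0,"dz": 1.5,"yaw": 0,"gripper": 0},
    {"dx": 0,"dy": 0,"dz": 2.5,"yaw": 0,"gripper": 0},
    {"dx": 0,"dy": 0,"dz": 3,"yaw": 0,"gripper": 0},
    {"dx": 0,"dy": 0,"dz": 3.3,"yaw": 0,"gripper": 0},
    {"dx": 0,"dy": 0,"dz": 3.5,"yaw": 0,"gripper": 0}
  ]
}}

```text
clock: 4.62
tcp_pos: [0.614, -0.2291, 0.0486]
orientation: [0.06, 3.141, -0.0]
contact_force: [-0.9, -0.0, -1.5]
grip_width: 0.0209
gripper_force: 59.4
```

```bash
python3 -c "
from h import *
g=slot(-1)+UY*.038; go(*g,.0465,87.8)
f=imaging.grab_frame('side')
cv2.imwrite('pics/s2.png',cv2.resize(f['color'][170:290,260:400],(700,600))[:,:,::-1])"
```

```text
t 4.62 tcp [ 0.614  -0.2291  0.0486] toolY 87.8 tilt [-0. -0. -1.] F [-0.9 -0.  -1.5] grip 0.0209 59.4 -> d [-1.8  -0.04  0.21] yaw -0.0
```

View pics/s2.png

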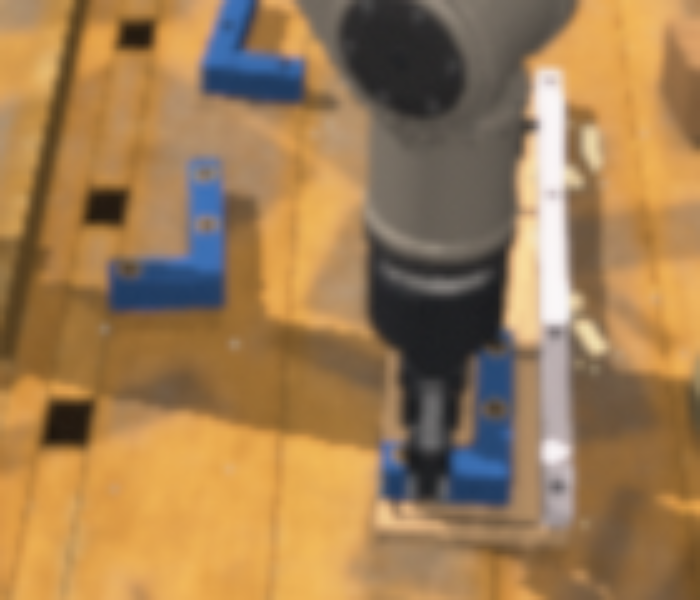

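The bracket is held flat and aligned on the board at crop (480,440), about 15 mm short of the fence. I'll push it in.

Request:
{"fn": "send_rows", "kwargs": {
  "steps": [
    {"dx": 0,"dy": 0,"dz": 0.15,"yaw": 0,"gripper": 0},
    {"dx": -0.6,"dy": 0,"dz": 0.15,"yaw": 0,"gripper": 0},
    {"dx": -1.2,"dy": 0,"dz": 0.15,"yaw": 0,"gripper": 0},
    {"dx": -1.5,"dy": 0,"dz": 0.15,"yaw": 0,"gripper": 0},
    {"dx": -1.7,"dy": 0,"dz": 0.15,"yaw": 0,"gripper": 0}
  ]
}}

```text
clock: 5.3
tcp_pos: [0.6314, -0.2295, 0.0468]
orientation: [-0.059, -3.141, 0.0]
contact_force: [-2.0, 0.3, -1.1]
grip_width: 0.0204
gripper_force: 59.4
```

Request:
{"fn": "send_rows", "kwargs": {
  "steps": [
    {"dx": -0.1,"dy": 0,"dz": 0,"yaw": 0,"gripper": 0},
    {"dx": -0.2,"dy": 0,"dz": 0,"yaw": 0,"gripper": 0},
    {"dx": -0.2,"dy": 0,"dz": 0,"yaw": 0,"gripper": 0}
  ]
}}

```text
clock: 5.68
tcp_pos: [0.6317, -0.2297, 0.0468]
orientation: [-0.059, -3.138, -0.001]
contact_force: [-4.5, 0.6, 2.3]
grip_width: 0.0207
gripper_force: 60.0
```

Request:
{"fn": "send_rows", "kwargs": {
  "steps": [
    {"dx": -0.15,"dy": 0,"dz": 0.05,"yaw": 0,"gripper": 0},
    {"dx": -0.3,"dy": 0,"dz": 0.05,"yaw": 0,"gripper": 0},
    {"dx": -0.3,"dy": 0,"dz": 0.05,"yaw": 0,"gripper": 0}
  ]
}}

```text
clock: 6.05
tcp_pos: [0.6318, -0.2298, 0.0467]
orientation: [-0.061, -3.133, -0.004]
contact_force: [-16.2, 3.0, 13.9]
grip_width: 0.0202
gripper_force: 61.5
```

Request:
{"fn": "send_rows", "kwargs": {
  "steps": [
    {"dx": 0,"dy": 0,"dz": 0,"yaw": 0,"gripper": 0.6},
    {"dx": 0,"dy": 0,"dz": 0,"yaw": 0,"gripper": 0.6},
    {"dx": 0.4,"dy": 0,"dz": 0,"yaw": 0,"gripper": 0.6},
    {"dx": 0.4,"dy": 0,"dz": -5,"yaw": 0,"gripper": 0.8},
    {"dx": 2,"dy": 0,"dz": -9,"yaw": 0,"gripper": 1}
  ]
}}

```text
clock: 6.68
tcp_pos: [0.6172, -0.2288, 0.1378]
orientation: [0.058, 3.139, -0.001]
contact_force: [0.1, -1.3, 0.2]
grip_width: 0.0838
gripper_force: 0.0
```

```bash
cat >> h.py <<'E'
def look():
  for n in ('top','side'):
    f=imaging.grab_frame(n); pickle.dump(f,open(n+'1.pkl','wb')); cs,P=comps(f,-.02)
    for m,c in cs:
      z=.026 if ray(f,c,.02)[0,0]>.57 else .014
      q=lpose(f,m,z)
      try:
        o=refine(f,m,*q[:3],z=z); d=o[0]-B
        print(n,c.round(),'origin',o[0].round(4),'ang',round(o[1],1),'hand',q[2],o[2],'board',round(d@UX*1000,1),round(d@UY*1000,1))
      except Exception as e: print(n,c,e)
E
python3 -c "
from h import *
look()
g=on([.4735,-.061],93.3,1,0,.036); print(g); go(*g,.13,93.3); go(*g,.034,93.3)"
```

```text
top [359.53333333 156.35555556] too many indices for array: array is 1-dimensional, but 2 were indexed
top [336.59210526 220.74342105] too many indices for array: array is 1-dimensional, but 2 were indexed
top [282. 235.] origin [0.4657 0.1657] ang 82.1 hand -1.0 (12, 5) board 205.2 191.4
side [309. 181.] origin [0.4728 0.1603] ang 87.5 hand -1.0 (12, 5) board 200.1 184.1
side [296. 221.] origin [ 0.4767 -0.061 ] ang 94.9 hand 1.0 (12, 5) board -20.9 171.7
side [364.140625 245.828125] too many indices for array: array is 1-dimensional, but 2 were indexed
side [358. 264.] origin [ 0.6704 -0.2283] ang 186.0 hand -1.0 (6, 5) board -180.6 -28.3
[ 0.43755969 -0.0630723 ]
t 6.78 tcp [ 0.6175 -0.2308  0.1412] toolY 87.7 tilt [-0.007 -0.002 -1.   ] F [1.4 0.  0.2] grip 0.0854 0.0 -> d [18.65 16.05  0.96] yaw -5.6
t 6.78 tcp [ 0.6175 -0.2308  0.1412] toolY 87.7 tilt [-0.007 -0.002 -1.   ] F [1.4 0.  0.2] grip 0.0854 0.0 -> d [18.72 16.07 10.56] yaw -5.6
```

Request:
{"fn": "send_rows", "kwargs": {
  "steps": [
    {"dx": 4.5,"dy": 4,"dz": 0,"yaw": -3,"gripper": 1},
    {"dx": 9,"dy": 8,"dz": 0,"yaw": -5.6,"gripper": 1},
    {"dx": 13.5,"dy": 12,"dz": 0,"yaw": -5.6,"gripper": 1},
    {"dx": 18.7,"dy": 16,"dz": 0.5,"yaw": -5.6,"gripper": 1},
    {"dx": 18.7,"dy": 16,"dz": 3,"yaw": -5.6,"gripper": 1}
  ]
}}

```text
clock: 7.4
tcp_pos: [0.4326, -0.0589, 0.1065]
orientation: [0.101, -3.14, -0.004]
contact_force: [1.5, -0.4, 0.2]
grip_width: 0.0853
gripper_force: 0.0
```

Request:
{"fn": "send_rows", "kwargs": {
  "steps": [
    {"dx": 0,"dy": 0,"dz": 4,"yaw": 0,"gripper": 1},
    {"dx": 0,"dy": 0,"dz": 6.5,"yaw": 0,"gripper": 0.8},
    {"dx": 0,"dy": 0,"dz": 7.5,"yaw": 0,"gripper": 0.6},
    {"dx": 0,"dy": 0,"dz": 7.5,"yaw": 0,"gripper": 0},
    {"dx": 0,"dy": 0,"dz": 7.5,"yaw": 0,"gripper": 0}
  ]
}}

```text
clock: 8.02
tcp_pos: [0.4361, -0.062, 0.0322]
orientation: [-0.094, 3.139, 0.0]
contact_force: [-0.3, 0.1, -1.4]
grip_width: 0.0207
gripper_force: 58.3
```

Request:
{"fn": "send_rows", "kwargs": {
  "steps": [
    {"dx": 0,"dy": 0,"dz": 0,"yaw": 0,"gripper": 0},
    {"dx": 0,"dy": 0,"dz": 0,"yaw": 0,"gripper": 0},
    {"dx": 0,"dy": 0,"dz": 0,"yaw": 0,"gripper": 0}
  ]
}}

```text
clock: 8.4
tcp_pos: [0.436, -0.062, 0.0321]
orientation: [-0.094, 3.139, 0.0]
contact_force: [-0.4, -0.3, 7.5]
grip_width: 0.0206
gripper_force: 59.4
```

```bash
python3 -c "
from h import *
look()
g=slot(0)+UY*.054; go(*g,.085,87.8)
f=pickle.load(open('side1.pkl','rb'))
cv2.imwrite('pics/s3.png',cv2.resize(f['color'][150:290,250:400],(640,597))[:,:,::-1])"
```

```text
top [371. 156.] origin [ 0.6679 -0.231 ] ang 88.3 hand 1.0 (12, 5) board -183.5 -26.0
top [282. 235.] origin [0.4658 0.1652] ang 82.2 hand -1.0 (12, 5) board 204.7 191.3
side [309. 181.] origin [0.4728 0.1603] ang 87.5 hand -1.0 (12, 5) board 200.1 184.1
side [299. 220.] origin [ 0.475  -0.0543] ang 93.0 hand 1.0 (12, 2) board -14.3 173.6
side [359. 261.] origin [ 0.6686 -0.2332] ang 87.4 hand 1.0 (12, 5) board -185.6 -26.7
t 8.5 tcp [ 0.436  -0.062   0.0321] toolY 93.4 tilt [-0.001  0.    -1.   ] F [-0.6  1.2  7.7] grip 0.0205 59.4 -> d [-18.3   -4.37  -5.26] yaw 5.6
```

View pics/s3.png

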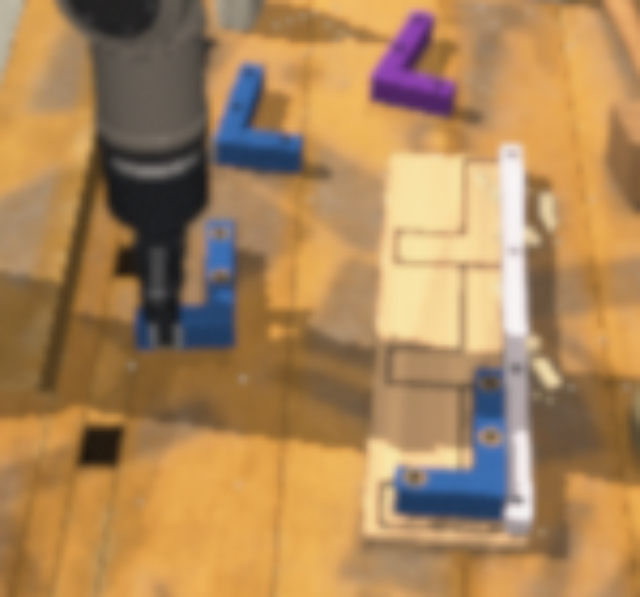

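Bracket a sits flush in the right outline (crop 445,460), measured about 1 mm off along the fence. Bracket b is gripped at crop (165,330). Now carrying b.

Request:
{"fn": "send_rows", "kwargs": {
  "steps": [
    {"dx": 0,"dy": 0,"dz": -3,"yaw": 0,"gripper": 0},
    {"dx": -4,"dy": -0.5,"dz": -5.2,"yaw": 3,"gripper": 0},
    {"dx": -9,"dy": -2,"dz": -5.2,"yaw": 5.6,"gripper": 0},
    {"dx": -14,"dy": -3.3,"dz": -5.2,"yaw": 5.6,"gripper": 0},
    {"dx": -18.3,"dy": -4.4,"dz": -5.2,"yaw": 5.6,"gripper": 0}
  ]
}}

```text
clock: 9.12
tcp_pos: [0.6224, -0.0951, 0.0835]
orientation: [0.059, 3.141, -0.0]
contact_force: [-0.6, -0.1, -1.4]
grip_width: 0.0211
gripper_force: 59.1
```

Request:
{"fn": "send_rows", "kwargs": {
  "steps": [
    {"dx": 0,"dy": 0,"dz": 1.5,"yaw": 0,"gripper": 0},
    {"dx": 0,"dy": 0,"dz": 2.5,"yaw": 0,"gripper": 0},
    {"dx": 0,"dy": 0,"dz": 3.2,"yaw": 0,"gripper": 0},
    {"dx": 0,"dy": 0,"dz": 3.6,"yaw": 0,"gripper": 0},
    {"dx": 0,"dy": 0,"dz": 3.6,"yaw": 0,"gripper": 0}
  ]
}}

```text
clock: 9.75
tcp_pos: [0.6203, -0.0948, 0.0474]
orientation: [-0.06, -3.141, -0.0]
contact_force: [-0.0, 0.7, -1.2]
grip_width: 0.0209
gripper_force: 59.1
```

```bash
python3 -c "
from h import *
g=slot(0)+UY*.036; go(*g,.0445,87.8)"
```

```text
t 9.75 tcp [ 0.6203 -0.0948  0.0474] toolY 87.8 tilt [ 0.  0. -1.] F [-0.   0.7 -1.2] grip 0.0209 59.1 -> d [-1.88  0.02  0.29] yaw 0.0
```

Request:
{"fn": "send_rows", "kwargs": {
  "steps": [
    {"dx": 0,"dy": 0,"dz": 0.25,"yaw": 0,"gripper": 0},
    {"dx": -0.6,"dy": 0,"dz": 0.25,"yaw": 0,"gripper": 0},
    {"dx": -1.2,"dy": 0,"dz": 0.25,"yaw": 0,"gripper": 0},
    {"dx": -1.6,"dy": 0,"dz": 0.25,"yaw": 0,"gripper": 0},
    {"dx": -1.8,"dy": 0,"dz": 0.25,"yaw": 0,"gripper": 0}
  ]
}}

```text
clock: 10.38
tcp_pos: [0.6342, -0.0954, 0.0442]
orientation: [-0.06, -3.13, -0.003]
contact_force: [-17.7, 1.6, 12.5]
grip_width: 0.0207
gripper_force: 61.0
```

Request:
{"fn": "send_rows", "kwargs": {
  "steps": [
    {"dx": -0.15,"dy": 0,"dz": 0,"yaw": 0,"gripper": 0},
    {"dx": -0.3,"dy": 0,"dz": 0,"yaw": 0,"gripper": 0},
    {"dx": -0.3,"dy": 0,"dz": 0,"yaw": 0,"gripper": 0}
  ]
}}

```text
clock: 10.75
tcp_pos: [0.6347, -0.095, 0.0442]
orientation: [-0.06, -3.126, -0.005]
contact_force: [-22.4, 3.4, 17.7]
grip_width: 0.0209
gripper_force: 61.3
```

Request:
{"fn": "send_rows", "kwargs": {
  "steps": [
    {"dx": 0.2,"dy": 0,"dz": 0,"yaw": 0,"gripper": 0.6},
    {"dx": 0.2,"dy": 0,"dz": -0.1,"yaw": 0,"gripper": 0.6},
    {"dx": 0.4,"dy": 0,"dz": -0.1,"yaw": 0,"gripper": 0.6},
    {"dx": 0.4,"dy": 0,"dz": -5,"yaw": 0,"gripper": 0.8},
    {"dx": 2,"dy": 0,"dz": -9,"yaw": 0,"gripper": 1}
  ]
}}

```text
clock: 11.38
tcp_pos: [0.623, -0.0951, 0.1364]
orientation: [0.059, 3.139, -0.001]
contact_force: [0.1, -0.4, 0.0]
grip_width: 0.0834
gripper_force: 0.0
```

```bash
python3 -c "
from h import *
look()
g=on([.466,.1655],82.1,-1,0,.052); print(g); go(*g,.13,82.1)"
```

```text
top [380.03418803 156.53846154] too many indices for array: array is 1-dimensional, but 2 were indexed
top [322.45348837 166.60465116] too many indices for array: array is 1-dimensional, but 2 were indexed
top [282. 235.] origin [0.4654 0.166 ] ang 81.7 hand -1.0 (12, 5) board 205.5 191.6
side [309. 181.] origin [0.4732 0.1602] ang 87.7 hand -1.0 (12, 5) board 200.0 183.7
side [360. 235.] origin [ 0.6684 -0.0975] ang -86.1 hand -1.0 (9, 5) board -50.0 -21.3
side [358. 264.] origin [ 0.6735 -0.2296] ang 183.8 hand -1.0 (7, 4) board -181.8 -31.5
[0.51750649 0.15835288]
t 11.47 tcp [ 0.6236 -0.096   0.1395] toolY 87.8 tilt [-0.007 -0.    -1.   ] F [ 2.2 -0.3 -0.5] grip 0.0853 0.0 -> d [11.6  25.01  0.87] yaw 5.7
```

Request:
{"fn": "send_rows", "kwargs": {
  "steps": [
    {"dx": 1,"dy": 5,"dz": 0,"yaw": 1,"gripper": 1},
    {"dx": 3.5,"dy": 10,"dz": 0,"yaw": 2,"gripper": 1},
    {"dx": 6,"dy": 15,"dz": 0,"yaw": 4,"gripper": 1},
    {"dx": 8.5,"dy": 20,"dz": 0,"yaw": 5.7,"gripper": 1},
    {"dx": 11.3,"dy": 25,"dz": 0.8,"yaw": 5.7,"gripper": 1}
  ]
}}

```text
clock: 12.1
tcp_pos: [0.5183, 0.161, 0.127]
orientation: [0.216, 3.132, 0.001]
contact_force: [0.4, 0.2, -0.1]
grip_width: 0.0853
gripper_force: 0.0
```

```bash
python3 -c "
from h import *
look()
go(.5205,.158,.03,82)"
```

```text
top [371. 156.] origin [ 0.6657 -0.2313] ang 85.8 hand 1.0 (12, 5) board -183.8 -23.8
top [335. 165.] origin [ 0.6723 -0.0968] ang 86.4 hand 1.0 (12, 5) board -49.1 -25.2
top [272.2        240.21481481] too many indices for array: array is 1-dimensional, but 2 were indexed
side [309. 181.] origin [0.4728 0.1603] ang 87.5 hand -1.0 (12, 5) board 200.1 184.1
side [360.16981132 231.83018868] too many indices for array: array is 1-dimensional, but 2 were indexed
side [358. 264.] origin [ 0.6733 -0.2299] ang 183.8 hand -1.0 (7, 4) board -182.1 -31.3
t 12.2 tcp [0.5147 0.1664 0.1255] toolY 82.7 tilt [ 0.004  0.002 -1.   ] F [ 1.   0.2 -0.3] grip 0.0854 0.0 -> d [-0.72 -0.78  9.54] yaw 0.7
```

Request:
{"fn": "send_rows", "kwargs": {
  "steps": [
    {"dx": 0,"dy": 0,"dz": 3,"yaw": 0,"gripper": 1},
    {"dx": 0,"dy": 0,"dz": 6,"yaw": 0,"gripper": 1},
    {"dx": 0,"dy": 0,"dz": 9,"yaw": 0,"gripper": 0.8},
    {"dx": 0,"dy": 0,"dz": 10,"yaw": 0,"gripper": 0.6},
    {"dx": 0,"dy": 0,"dz": 10,"yaw": 0,"gripper": 0}
  ],
  "force": 20
}}

```text
clock: 12.82
tcp_pos: [0.5184, 0.1587, 0.0266]
orientation: [-0.216, -3.133, 0.001]
contact_force: [0.1, 0.2, -0.4]
grip_width: 0.0347
gripper_force: 0.0
```

Request:
{"fn": "send_rows", "kwargs": {
  "steps": [
    {"dx": 0,"dy": 0,"dz": 0,"yaw": 0,"gripper": 0},
    {"dx": 0,"dy": 0,"dz": 0,"yaw": 0,"gripper": 0},
    {"dx": 0,"dy": 0,"dz": 0,"yaw": 0,"gripper": 0},
    {"dx": 0,"dy": 0,"dz": 0,"yaw": 0,"gripper": 0}
  ]
}}

```text
clock: 13.32
tcp_pos: [0.5189, 0.1593, 0.0277]
orientation: [0.216, 3.133, 0.001]
contact_force: [0.3, -0.7, 5.7]
grip_width: 0.0216
gripper_force: 21.6
```

```bash
python3 -c "
from h import *
look()
go(.5205,.158,.03,82)"
```

```text
top [371. 156.] origin [ 0.6658 -0.2328] ang 86.0 hand 1.0 (12, 5) board -185.4 -23.9
top [336. 165.] origin [ 0.6741 -0.0964] ang 88.6 hand 1.0 (12, 5) board -48.8 -26.9
side [307.10194175 178.53883495] too many indices for array: array is 1-dimensional, but 2 were indexed
side [360.11904762 231.89417989] too many indices for array: array is 1-dimensional, but 2 were indexed
side [358. 264.] origin [ 0.6733 -0.2299] ang 183.8 hand -1.0 (7, 4) board -182.1 -31.3
t 13.43 tcp [0.5189 0.1593 0.0277] toolY 82.1 tilt [-0.001  0.001 -1.   ] F [-0.3 -0.5  5.6] grip 0.0215 21.6 -> d [-0.17 -0.11 -0.23] yaw 0.1
```

Request:
{"fn": "send_rows", "kwargs": {
  "steps": [
    {"dx": 0.3,"dy": 0,"dz": -0.8,"yaw": 0,"gripper": 0},
    {"dx": 0.8,"dy": 0,"dz": -1.6,"yaw": 0,"gripper": 0},
    {"dx": 1.3,"dy": 0,"dz": -2.3,"yaw": 0,"gripper": 0},
    {"dx": 2,"dy": 0,"dz": -2.9,"yaw": 0,"gripper": 0},
    {"dx": 2,"dy": 0,"dz": -2.9,"yaw": 0,"gripper": 0}
  ]
}}

```text
clock: 14.05
tcp_pos: [0.4979, 0.1622, 0.0564]
orientation: [-0.215, -3.134, -0.001]
contact_force: [0.4, 0.3, -2.0]
grip_width: 0.0216
gripper_force: 20.4
```

```bash
python3 -c "
from h import *
go(.5205,.158,.03,82)
f=imaging.grab_frame('side')
cv2.imwrite('pics/s4.png',cv2.resize(f['color'][140:220,270:370],(750,600),interpolation=cv2.INTER_CUBIC)[:,:,::-1])"
```

```text
t 14.05 tcp [0.4979 0.1622 0.0564] toolY 82.2 tilt [ 0.  0. -1.] F [ 0.4  0.3 -2. ] grip 0.0216 20.4 -> d [-2.3  -0.11  2.64] yaw 0.2
```

View pics/s4.png

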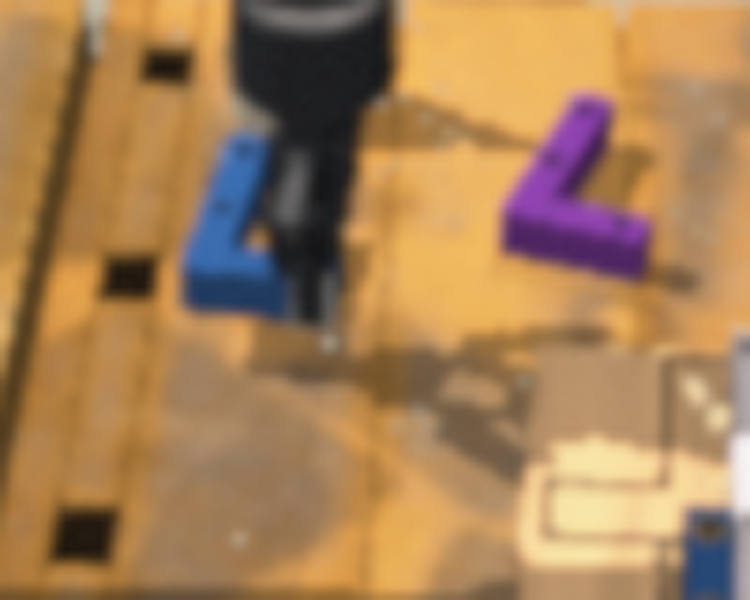

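Bracket c was lifted rigidly and stayed flat (crop 235,230), so even a 20 N grip holds it against swinging. I'll lower it near the bench and loosen the grip in position, so that the long leg can swing down.

Request:
{"fn": "send_rows", "kwargs": {
  "steps": [
    {"dx": -0.7,"dy": 0,"dz": 1,"yaw": 0,"gripper": 0},
    {"dx": -1,"dy": 0,"dz": 1.5,"yaw": 0,"gripper": 0},
    {"dx": -1,"dy": 0,"dz": 1.5,"yaw": 0,"gripper": 0.22},
    {"dx": -1,"dy": 0,"dz": 1.5,"yaw": 0,"gripper": 0.22}
  ]
}}

```text
clock: 14.6
tcp_pos: [0.5084, 0.1603, 0.0407]
orientation: [-0.216, -3.134, 0.0]
contact_force: [-0.5, 0.6, -2.5]
grip_width: 0.0217
gripper_force: 20.4
```

Request:
{"fn": "send_rows", "kwargs": {
  "steps": [
    {"dx": 0,"dy": 0,"dz": 0,"yaw": 0,"gripper": 0.24},
    {"dx": 0,"dy": 0,"dz": 0,"yaw": 0,"gripper": 0.24}
  ]
}}

```text
clock: 14.85
tcp_pos: [0.5084, 0.1606, 0.0411]
orientation: [0.216, 3.134, 0.0]
contact_force: [0.1, 0.7, -2.5]
grip_width: 0.0218
gripper_force: 20.4
```

Request:
{"fn": "send_rows", "kwargs": {
  "steps": [
    {"dx": 0,"dy": 0,"dz": 0,"yaw": 0,"gripper": 0.25},
    {"dx": 0,"dy": 0,"dz": 0,"yaw": 0,"gripper": 0.25}
  ]
}}

```text
clock: 15.1
tcp_pos: [0.5084, 0.1605, 0.041]
orientation: [0.216, 3.134, 0.0]
contact_force: [-0.0, 0.2, -2.6]
grip_width: 0.0216
gripper_force: 20.4
```

Request:
{"fn": "send_rows", "kwargs": {
  "steps": [
    {"dx": 0,"dy": 0,"dz": 0,"yaw": 0,"gripper": 0.255},
    {"dx": 0,"dy": 0,"dz": 0,"yaw": 0,"gripper": 0.255}
  ]
}}

```text
clock: 15.35
tcp_pos: [0.5084, 0.1605, 0.0409]
orientation: [-0.216, -3.134, -0.0]
contact_force: [0.1, -0.2, -3.0]
grip_width: 0.022
gripper_force: 10.0
```

Request:
{"fn": "send_rows", "kwargs": {
  "steps": [
    {"dx": 0,"dy": 0,"dz": 0,"yaw": 0,"gripper": 0.26},
    {"dx": 0,"dy": 0,"dz": 0,"yaw": 0,"gripper": 0.26}
  ]
}}

```text
clock: 15.6
tcp_pos: [0.5086, 0.1606, 0.0411]
orientation: [0.216, 3.134, 0.0]
contact_force: [-0.5, 0.1, 0.4]
grip_width: 0.0221
gripper_force: 0.0
```

Request:
{"fn": "send_rows", "kwargs": {
  "steps": [
    {"dx": -1.4,"dy": 0.2,"dz": 0,"yaw": 0,"gripper": 0.3},
    {"dx": -1.6,"dy": 0.2,"dz": 0.6,"yaw": 0,"gripper": 0.3},
    {"dx": -1.6,"dy": 0.2,"dz": 0.6,"yaw": 0,"gripper": 0.257},
    {"dx": -1.6,"dy": 0.2,"dz": 0.6,"yaw": 0,"gripper": 0.257},
    {"dx": -1.6,"dy": 0.2,"dz": 0.6,"yaw": 0,"gripper": 0.257}
  ]
}}

```text
clock: 16.23
tcp_pos: [0.5244, 0.1601, 0.0349]
orientation: [-0.216, -3.134, 0.0]
contact_force: [0.2, -0.8, -0.6]
grip_width: 0.0219
gripper_force: 1.1
```

Request:
{"fn": "send_rows", "kwargs": {
  "steps": [
    {"dx": 0,"dy": 0,"dz": -0.3,"yaw": 0,"gripper": 0.257},
    {"dx": 0.1,"dy": 0,"dz": -0.6,"yaw": 0,"gripper": 0.257},
    {"dx": 0.2,"dy": 0,"dz": -1,"yaw": 0,"gripper": 0.257},
    {"dx": 0.2,"dy": 0,"dz": -1,"yaw": 0,"gripper": 0.257}
  ]
}}

```text
clock: 16.73
tcp_pos: [0.5225, 0.1608, 0.0453]
orientation: [0.215, 3.134, 0.001]
contact_force: [-0.9, -0.4, -0.6]
grip_width: 0.0221
gripper_force: 1.4
```

```bash
cat >> h.py <<'E'
def tilt(n='side',box=(.38,.62,.1,.32)):
    f=imaging.grab_frame(n); P=pts(f); m=blue(f)&(P[...,0]>box[0])&(P[...,0]<box[1])&(P[...,1]>box[2])&(P[...,1]<box[3])&(P[...,2]>-.02)
    Q=P[m]; print(n,len(Q),'xyz 3/50/97',np.percentile(Q,[3,50,97],axis=0).round(3).tolist())
    for lo in np.arange(box[0],box[1],.015):
        k=(Q[:,0]>lo)&(Q[:,0]<lo+.015)
        if k.sum()>3: print('  x',round(lo+.0075,3),k.sum(),'z',np.percentile(Q[k,2],[10,50,90]).round(3),'y',np.percentile(Q[k,1],[5,95]).round(3))
E
python3 -c "
from h import *
go(.52,.158,.03,82); tilt(); tilt('top')"
```

```text
t 16.73 tcp [0.5225 0.1608 0.0453] toolY 82.1 tilt [-0.  0. -1.] F [-0.9 -0.4 -0.6] grip 0.0221 1.4 -> d [ 0.21 -0.31  1.53] yaw 0.1
side 240 xyz 3/50/97 [[0.45, 0.145, 0.01], [0.47, 0.161, 0.028], [0.51, 0.258, 0.04]]
  x 0.448 28 z [0.011 0.026 0.03 ] y [0.157 0.229]
  x 0.463 93 z [0.012 0.028 0.032] y [0.154 0.256]
  x 0.478 52 z [0.012 0.024 0.033] y [0.153 0.259]
  x 0.493 38 z [0.016 0.03  0.036] y [0.15 0.17]
  x 0.508 29 z [0.017 0.034 0.069] y [0.117 0.155]
top 57 xyz 3/50/97 [[0.452, 0.243, 0.023], [0.462, 0.259, 0.031], [0.472, 0.275, 0.037]]
  x 0.448 7 z [0.022 0.03  0.036] y [0.249 0.266]
  x 0.463 46 z [0.027 0.031 0.036] y [0.243 0.274]
  x 0.478 4 z [0.029 0.03  0.034] y [0.255 0.268]
```

Request:
{"fn": "send_rows", "kwargs": {
  "steps": [
    {"dx": 0,"dy": 0,"dz": 0.9,"yaw": 0,"gripper": 0.262},
    {"dx": 0,"dy": 0,"dz": 1.3,"yaw": 0,"gripper": 0.262},
    {"dx": 0,"dy": 0,"dz": 1.5,"yaw": 0,"gripper": 0.256},
    {"dx": 0,"dy": 0,"dz": 1.5,"yaw": 0,"gripper": 0.256},
    {"dx": 0,"dy": 0,"dz": 1.5,"yaw": 0,"gripper": 0.256}
  ]
}}

```text
clock: 17.45
tcp_pos: [0.5225, 0.1604, 0.0298]
orientation: [-0.216, -3.134, 0.0]
contact_force: [0.9, 0.2, -1.0]
grip_width: 0.0218
gripper_force: 3.6
```

Request:
{"fn": "send_rows", "kwargs": {
  "steps": [
    {"dx": 0.1,"dy": 0,"dz": -0.4,"yaw": 0,"gripper": 0.256},
    {"dx": 0.3,"dy": 0,"dz": -0.8,"yaw": 0,"gripper": 0.256},
    {"dx": 0.5,"dy": 0,"dz": -1.2,"yaw": 0,"gripper": 0.256},
    {"dx": 0.7,"dy": 0,"dz": -1.6,"yaw": 0,"gripper": 0.256},
    {"dx": 0.7,"dy": 0,"dz": -1.6,"yaw": 0,"gripper": 0.256}
  ]
}}

```text
clock: 18.08
tcp_pos: [0.5156, 0.1615, 0.0463]
orientation: [0.215, 3.134, 0.0]
contact_force: [-0.2, -1.7, -0.7]
grip_width: 0.0219
gripper_force: 3.4
```

```bash
python3 -c "
from h import *
go(.52,.158,.03,82); tilt()"
```

```text
t 18.07 tcp [0.5156 0.1615 0.0463] toolY 82.1 tilt [-0.  0. -1.] F [-0.2 -1.7 -0.7] grip 0.0219 3.4 -> d [-0.49 -0.29  1.63] yaw 0.1
side 236 xyz 3/50/97 [[0.448, 0.148, 0.01], [0.467, 0.165, 0.029], [0.5, 0.262, 0.043]]
  x 0.448 40 z [0.013 0.028 0.031] y [0.158 0.233]
  x 0.463 96 z [0.017 0.029 0.033] y [0.156 0.262]
  x 0.478 53 z [0.012 0.026 0.036] y [0.153 0.259]
  x 0.493 35 z [0.018 0.035 0.041] y [0.138 0.169]
  x 0.508 12 z [0.026 0.042 0.073] y [0.12  0.155]
```

Request:
{"fn": "send_rows", "kwargs": {
  "steps": [
    {"dx": 0.5,"dy": 0,"dz": -0.6,"yaw": 0,"gripper": 0.256},
    {"dx": 1.1,"dy": 0,"dz": -1.1,"yaw": 0,"gripper": 0.256},
    {"dx": 1.8,"dy": 0,"dz": -1.7,"yaw": 0,"gripper": 0.256},
    {"dx": 2.4,"dy": 0,"dz": -2.1,"yaw": 0,"gripper": 0.256},
    {"dx": 2.4,"dy": 0,"dz": -2.1,"yaw": 0,"gripper": 0.256}
  ]
}}

```text
clock: 18.75
tcp_pos: [0.4913, 0.1652, 0.0673]
orientation: [-0.215, -3.134, -0.001]
contact_force: [0.2, 1.1, -0.6]
grip_width: 0.022
gripper_force: 3.8
```

```bash
python3 -c "
from h import *
go(.52,.158,.03,82); tilt()"
```

```text
t 18.75 tcp [0.4913 0.1652 0.0673] toolY 82.2 tilt [ 0.     0.001 -1.   ] F [ 0.2  1.1 -0.6] grip 0.022 3.8 -> d [-2.94 -0.33  3.73] yaw 0.2
side 216 xyz 3/50/97 [[0.432, 0.111, 0.015], [0.452, 0.164, 0.032], [0.478, 0.261, 0.115]]
  x 0.433 37 z [0.018 0.029 0.034] y [0.159 0.231]
  x 0.448 89 z [0.019 0.031 0.039] y [0.157 0.263]
  x 0.463 52 z [0.021 0.036 0.051] y [0.154 0.247]
  x 0.478 38 z [0.036 0.059 0.13 ] y [0.105 0.16 ]
```

Request:
{"fn": "send_rows", "kwargs": {
  "steps": [
    {"dx": 0.7,"dy": 0,"dz": -0.35,"yaw": 0,"gripper": 0.256},
    {"dx": 1.4,"dy": 0,"dz": -0.6,"yaw": 0,"gripper": 0.256},
    {"dx": 2.2,"dy": 0,"dz": -0.8,"yaw": 0,"gripper": 0.256},
    {"dx": 3,"dy": 0,"dz": -0.95,"yaw": 0,"gripper": 0.256},
    {"dx": 3.9,"dy": 0,"dz": -1,"yaw": 0,"gripper": 0.256}
  ]
}}

```text
clock: 19.42
tcp_pos: [0.4533, 0.1703, 0.0774]
orientation: [0.216, 3.133, 0.001]
contact_force: [2.7, -1.1, 3.0]
grip_width: 0.0222
gripper_force: 4.2
```

```bash
python3 -c "
from h import *
go(.52,.158,.03,82); tilt()"
```

```text
t 19.43 tcp [0.4533 0.1703 0.0774] toolY 82.1 tilt [-0.001  0.001 -1.   ] F [ 2.7 -1.1  3. ] grip 0.0222 4.2 -> d [-6.77 -0.31  4.74] yaw 0.1
side 161 xyz 3/50/97 [[0.401, 0.125, 0.015], [0.421, 0.165, 0.035], [0.445, 0.237, 0.112]]
  x 0.402 29 z [0.017 0.028 0.033] y [0.163 0.204]
  x 0.418 68 z [0.017 0.032 0.046] y [0.162 0.242]
  x 0.433 46 z [0.032 0.05  0.112] y [0.119 0.174]
  x 0.448 18 z [0.04  0.067 0.09 ] y [0.13  0.163]
```

Request:
{"fn": "send_rows", "kwargs": {
  "steps": [
    {"dx": -0.3,"dy": 0,"dz": -0.5,"yaw": 0,"gripper": 0.256},
    {"dx": -0.3,"dy": 0,"dz": -0.8,"yaw": 0,"gripper": 0.257},
    {"dx": -0.3,"dy": 0,"dz": -0.8,"yaw": 0,"gripper": 0.257}
  ]
}}

```text
clock: 19.85
tcp_pos: [0.4561, 0.1695, 0.0849]
orientation: [-0.216, -3.134, 0.0]
contact_force: [-0.7, -0.6, -1.3]
grip_width: 0.0218
gripper_force: 3.3
```

```bash
python3 -c "
from h import *
go(.52,.158,.03,82); tilt()"
```

```text
t 19.85 tcp [0.4561 0.1695 0.0849] toolY 82.1 tilt [ 0. -0. -1.] F [-0.7 -0.6 -1.3] grip 0.0218 3.3 -> d [-6.49 -0.27  5.49] yaw 0.1
side 133 xyz 3/50/97 [[0.412, 0.15, 0.011], [0.429, 0.163, 0.037], [0.448, 0.233, 0.083]]
  x 0.402 4 z [-0.008  0.02   0.021] y [0.183 0.243]
  x 0.418 46 z [0.016 0.031 0.044] y [0.158 0.228]
  x 0.433 57 z [0.018 0.038 0.063] y [0.159 0.227]
  x 0.448 26 z [0.041 0.056 0.098] y [0.13  0.162]
```

Request:
{"fn": "send_rows", "kwargs": {
  "steps": [
    {"dx": 0,"dy": 0,"dz": -0.4,"yaw": 0,"gripper": 0.257},
    {"dx": 0,"dy": 0,"dz": -0.4,"yaw": 0,"gripper": 0.257},
    {"dx": 0,"dy": 0,"dz": -0.4,"yaw": 0,"gripper": 0.257}
  ]
}}

```text
clock: 20.27
tcp_pos: [0.4562, 0.1696, 0.0889]
orientation: [0.216, 3.134, -0.0]
contact_force: [-0.2, -0.1, -0.9]
grip_width: 0.022
gripper_force: 4.1
```

```bash
python3 -c "
from h import *
go(.52,.158,.03,82); tilt()
f=imaging.grab_frame('side')
cv2.imwrite('pics/s5.png',cv2.resize(f['color'][140:220,270:370],(750,600),interpolation=cv2.INTER_CUBIC)[:,:,::-1])"
```

```text
t 20.27 tcp [0.4562 0.1696 0.0889] toolY 82.1 tilt [-0. -0. -1.] F [-0.2 -0.1 -0.9] grip 0.022 4.1 -> d [-6.48 -0.28  5.89] yaw 0.1
side 106 xyz 3/50/97 [[0.42, 0.152, 0.01], [0.435, 0.161, 0.04], [0.451, 0.175, 0.081]]
  x 0.418 17 z [0.019 0.028 0.042] y [0.158 0.189]
  x 0.433 56 z [0.014 0.038 0.062] y [0.158 0.172]
  x 0.448 33 z [0.035 0.054 0.081] y [0.151 0.162]
```

View pics/s5.png

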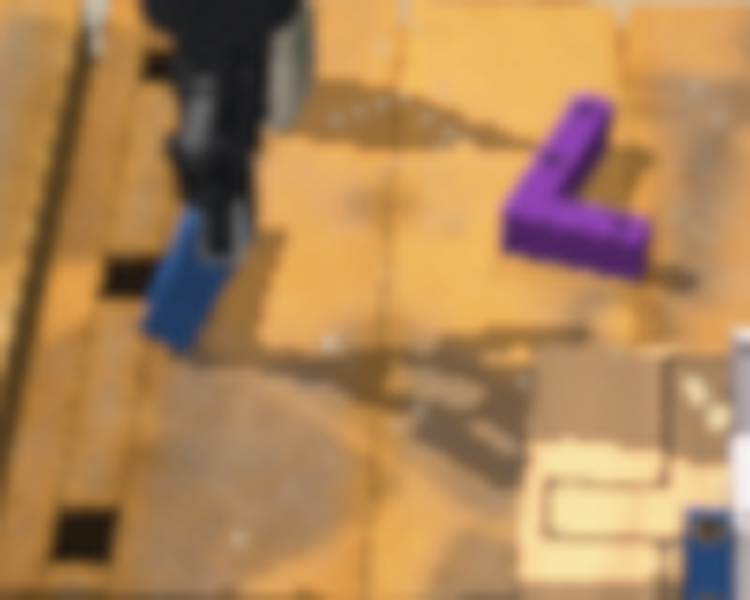

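The bracket now stands tilted about 20° from upright on its long leg edge (crop 185,285), past its balance point. Opening the jaws slightly should let it settle upright.

Request:
{"fn": "send_rows", "kwargs": {
  "steps": [
    {"dx": 0,"dy": 0,"dz": 0,"yaw": 0,"gripper": 0.258},
    {"dx": 0,"dy": 0,"dz": 0,"yaw": 0,"gripper": 0.262},
    {"dx": 0,"dy": 0,"dz": 0,"yaw": 0,"gripper": 0.3},
    {"dx": 0,"dy": 0,"dz": 0,"yaw": 0,"gripper": 0.3}
  ]
}}

```text
clock: 20.88
tcp_pos: [0.4564, 0.1699, 0.089]
orientation: [0.216, 3.134, 0.0]
contact_force: [1.1, 0.6, -0.6]
grip_width: 0.0256
gripper_force: 0.0
```

```bash
python3 -c "
from h import *
go(.52,.158,.03,82); tilt();tilt('top')"
```

```text
t 20.88 tcp [0.4564 0.1699 0.089 ] toolY 82.1 tilt [-0.  0. -1.] F [ 1.1  0.6 -0.6] grip 0.0256 0.0 -> d [-6.47 -0.31  5.9 ] yaw 0.1
side 182 xyz 3/50/97 [[0.411, 0.143, 0.006], [0.428, 0.164, 0.044], [0.448, 0.224, 0.092]]
  x 0.418 70 z [0.015 0.047 0.073] y [0.159 0.171]
  x 0.433 91 z [0.012 0.034 0.072] y [0.159 0.223]
  x 0.448 19 z [0.02  0.084 0.11 ] y [0.128 0.209]
top 161 xyz 3/50/97 [[0.417, 0.217, 0.015], [0.431, 0.249, 0.025], [0.446, 0.279, 0.032]]
  x 0.418 44 z [0.016 0.026 0.029] y [0.221 0.276]
  x 0.433 83 z [0.019 0.025 0.029] y [0.216 0.278]
  x 0.448 34 z [0.018 0.023 0.026] y [0.221 0.277]
```

Request:
{"fn": "send_rows", "kwargs": {
  "steps": [
    {"dx": 0,"dy": 0,"dz": -1.2,"yaw": 0,"gripper": 0.6},
    {"dx": 0.5,"dy": 0,"dz": -2,"yaw": 0,"gripper": 0.6},
    {"dx": 2.6,"dy": 0,"dz": -2,"yaw": 0,"gripper": 0.6},
    {"dx": 2.6,"dy": 0,"dz": 0.5,"yaw": 0,"gripper": 0.6},
    {"dx": 2.6,"dy": 0,"dz": 3,"yaw": 0,"gripper": 0.6}
  ]
}}

```text
clock: 21.6
tcp_pos: [0.4305, 0.174, 0.0593]
orientation: [0.214, 3.133, 0.002]
contact_force: [-0.3, 0.1, 1.2]
grip_width: 0.0515
gripper_force: 0.0
```

Request:
{"fn": "send_rows", "kwargs": {
  "steps": [
    {"dx": 0,"dy": 0,"dz": 0,"yaw": 0,"gripper": 0.3},
    {"dx": 0,"dy": 0,"dz": 0,"yaw": 0,"gripper": 0},
    {"dx": 0,"dy": 0,"dz": 0,"yaw": 0,"gripper": 0},
    {"dx": 0,"dy": 0,"dz": 0,"yaw": 0,"gripper": 0},
    {"dx": 0,"dy": 0,"dz": 0,"yaw": 0,"gripper": 0}
  ],
  "force": 60
}}

```text
clock: 22.22
tcp_pos: [0.4308, 0.1735, 0.0596]
orientation: [0.216, 3.133, 0.001]
contact_force: [-1.6, -1.7, 6.2]
grip_width: 0.0217
gripper_force: 59.3
```

```bash
python3 -c "
from h import *
tilt(); g=B+UX*.086+UY*(-.022); print(g); go(*g,.14,87.8)"
```

```text
side 106 xyz 3/50/97 [[0.413, 0.152, 0.005], [0.437, 0.168, 0.021], [0.448, 0.269, 0.07]]
  x 0.418 31 z [0.011 0.029 0.054] y [0.15  0.168]
  x 0.433 33 z [0.006 0.018 0.026] y [0.159 0.249]
  x 0.448 41 z [0.012 0.021 0.065] y [0.184 0.27 ]
[0.67431978 0.03839631]
t 22.27 tcp [0.4308 0.1735 0.0596] toolY 82.1 tilt [-0.001  0.001 -1.   ] F [-2.1 -1.3  6.3] grip 0.0215 59.4 -> d [-25.98 -10.03  -8.03] yaw -5.7
```

Request:
{"fn": "send_rows", "kwargs": {
  "steps": [
    {"dx": 0,"dy": 0,"dz": -3.5,"yaw": 0,"gripper": 0},
    {"dx": -1.5,"dy": -0.5,"dz": -6.5,"yaw": 0,"gripper": 0},
    {"dx": -6,"dy": -2.5,"dz": -8,"yaw": -2,"gripper": 0},
    {"dx": -11,"dy": -4.3,"dz": -8,"yaw": -4,"gripper": 0},
    {"dx": -16,"dy": -6.2,"dz": -8,"yaw": -5.7,"gripper": 0}
  ]
}}

```text
clock: 22.9
tcp_pos: [0.5816, 0.0896, 0.1392]
orientation: [0.057, 3.141, 0.001]
contact_force: [1.1, 0.9, -1.8]
grip_width: 0.0214
gripper_force: 59.6
```

```bash
python3 -c "
from h import *
g=B+UX*.086+UY*(-.022); go(*g,.0716,87.8)"
```

```text
t 22.9 tcp [0.5816 0.0896 0.1392] toolY 87.9 tilt [-0.     0.001 -1.   ] F [ 1.1  0.9 -1.8] grip 0.0214 59.6 -> d [-9.45 -4.78  6.76] yaw 0.1
```

Request:
{"fn": "send_rows", "kwargs": {
  "steps": [
    {"dx": -4,"dy": -2,"dz": 0,"yaw": 0,"gripper": 0},
    {"dx": -8,"dy": -4,"dz": 1,"yaw": 0,"gripper": 0},
    {"dx": -9.5,"dy": -4.8,"dz": 3.5,"yaw": 0,"gripper": 0},
    {"dx": -9.5,"dy": -4.8,"dz": 5.5,"yaw": 0,"gripper": 0},
    {"dx": -9.5,"dy": -4.8,"dz": 6.4,"yaw": 0,"gripper": 0}
  ]
}}

```text
clock: 23.52
tcp_pos: [0.6716, 0.0392, 0.0729]
orientation: [-0.059, -3.137, -0.0]
contact_force: [-0.0, 0.5, -2.6]
grip_width: 0.0212
gripper_force: 59.6
```

Request:
{"fn": "send_rows", "kwargs": {
  "steps": [
    {"dx": 0,"dy": 0,"dz": 0.2,"yaw": 0,"gripper": 0},
    {"dx": 0,"dy": 0,"dz": 0.35,"yaw": 0,"gripper": 0},
    {"dx": 0,"dy": 0,"dz": 0.35,"yaw": 0,"gripper": 0}
  ]
}}

```text
clock: 23.9
tcp_pos: [0.6738, 0.0387, 0.0722]
orientation: [0.059, 3.14, 0.001]
contact_force: [0.5, -0.7, -2.6]
grip_width: 0.0213
gripper_force: 59.6
```

```bash
python3 -c "
from h import *
g=B+UX*.086+UY*(-.022); go(*g,.0716,87.8); tilt('side',(.6,.72,-.01,.2))"
```

```text
t 23.9 tcp [0.6738 0.0387 0.0722] toolY 87.8 tilt [-0.001  0.    -1.   ] F [ 0.5 -0.7 -2.6] grip 0.0213 59.6 -> d [-0.06 -0.03  0.06] yaw 0.0
side 97 xyz 3/50/97 [[0.654, -0.004, 0.019], [0.661, 0.027, 0.044], [0.679, 0.13, 0.123]]
  x 0.652 32 z [0.038 0.082 0.119] y [0.014 0.127]
  x 0.668 54 z [0.026 0.039 0.101] y [-0.001  0.126]
  x 0.682 11 z [0.033 0.038 0.043] y [0.003 0.025]
```

Request:
{"fn": "send_rows", "kwargs": {
  "steps": [
    {"dx": 0,"dy": 0,"dz": 0.1,"yaw": 0,"gripper": 0},
    {"dx": 0,"dy": 0,"dz": 0.1,"yaw": 0,"gripper": 0.5},
    {"dx": 0,"dy": 0,"dz": 0.1,"yaw": 0,"gripper": 0.6},
    {"dx": 0,"dy": 0,"dz": -2.5,"yaw": 0,"gripper": 0.6},
    {"dx": 0,"dy": 0,"dz": -5,"yaw": 0,"gripper": 0.6}
  ]
}}

```text
clock: 24.58
tcp_pos: [0.6734, 0.0383, 0.1218]
orientation: [-0.06, -3.141, 0.0]
contact_force: [0.4, 0.9, 0.2]
grip_width: 0.051
gripper_force: 0.0
```

Request:
{"fn": "send_rows", "kwargs": {
  "steps": [
    {"dx": -3.3,"dy": 0,"dz": 0,"yaw": 0,"gripper": 0},
    {"dx": -3.3,"dy": 0,"dz": 0,"yaw": 0,"gripper": 0},
    {"dx": -3.3,"dy": 0,"dz": 2.5,"yaw": 0,"gripper": 0},
    {"dx": -3.3,"dy": 0,"dz": 3,"yaw": 0,"gripper": 0}
  ]
}}

```text
clock: 25.08
tcp_pos: [0.7045, 0.0372, 0.0893]
orientation: [-0.06, -3.137, 0.0]
contact_force: [-0.6, 0.0, -0.3]
grip_width: 0.0002
gripper_force: 0.0
```

```bash
python3 -c "
from h import *
g=B+UX*.086+UY*(-.022); go(*g,.0716,87.8); tilt('side',(.6,.72,-.01,.2))"
```

```text
t 25.07 tcp [0.7045 0.0372 0.0893] toolY 87.8 tilt [ 0.004 -0.    -1.   ] F [-0.6  0.  -0.3] grip 0.0002 0.0 -> d [3.01 0.01 1.79] yaw 0.0
side 182 xyz 3/50/97 [[0.657, 0.007, 0.023], [0.668, 0.029, 0.054], [0.68, 0.136, 0.088]]
  x 0.652 26 z [0.035 0.068 0.087] y [0.025 0.129]
  x 0.668 115 z [0.03  0.054 0.087] y [0.01  0.133]
  x 0.682 41 z [0.032 0.046 0.086] y [0.008 0.13 ]
```

Request:
{"fn": "send_rows", "kwargs": {
  "steps": [
    {"dx": 0.8,"dy": 0,"dz": 0,"yaw": 0,"gripper": 0},
    {"dx": 1.6,"dy": 0,"dz": 0,"yaw": 0,"gripper": 0},
    {"dx": 2.4,"dy": 0,"dz": 0,"yaw": 0,"gripper": 0},
    {"dx": 3.2,"dy": 0,"dz": 0,"yaw": 0,"gripper": 0},
    {"dx": 4,"dy": 0,"dz": 0.1,"yaw": 0,"gripper": 0}
  ]
}}

```text
clock: 25.75
tcp_pos: [0.666, 0.0387, 0.0906]
orientation: [0.06, 3.141, 0.0]
contact_force: [-0.1, 0.3, 0.1]
grip_width: 0.0001
gripper_force: 0.1
```

```bash
python3 -c "
from h import *
go(.67,.04,.0716,87.8); tilt('side',(.56,.72,-.01,.2))"
```

```text
t 25.75 tcp [0.666  0.0387 0.0906] toolY 87.8 tilt [-0.  0. -1.] F [-0.1  0.3  0.1] grip 0.0001 0.1 -> d [-0.4   0.15  1.9 ] yaw 0.0
side 210 xyz 3/50/97 [[0.628, 0.005, 0.026], [0.653, 0.029, 0.052], [0.674, 0.123, 0.112]]
  x 0.628 24 z [0.071 0.082 0.086] y [0.027 0.039]
  x 0.643 60 z [0.046 0.068 0.087] y [0.025 0.042]
  x 0.658 86 z [0.029 0.044 0.101] y [0.008 0.129]
  x 0.673 38 z [0.03  0.039 0.045] y [0.005 0.057]
```

Tilting. Continuing the push.

Request:
{"fn": "send_rows", "kwargs": {
  "steps": [
    {"dx": 0.8,"dy": 0,"dz": 0.2,"yaw": 0,"gripper": 0},
    {"dx": 1.6,"dy": 0,"dz": 0.4,"yaw": 0,"gripper": 0},
    {"dx": 2.2,"dy": 0,"dz": 0.5,"yaw": 0,"gripper": 0},
    {"dx": 2.2,"dy": 0,"dz": 0.5,"yaw": 0,"gripper": 0}
  ]
}}

```text
clock: 26.3
tcp_pos: [0.644, 0.0395, 0.0852]
orientation: [-0.06, -3.14, -0.0]
contact_force: [0.5, -0.2, -0.2]
grip_width: -0.0
gripper_force: 0.0
```

```bash
python3 -c "
from h import *
go(.67,.04,.0716,87.8); tilt('side',(.56,.72,-.01,.2)); look()"
```

```text
t 26.3 tcp [0.644  0.0395 0.0852] toolY 87.8 tilt [ 0.001  0.    -1.   ] F [ 0.5 -0.2 -0.2] grip -0.0 0.0 -> d [-2.6   0.15  1.36] yaw 0.0
side 191 xyz 3/50/97 [[0.584, 0.019, 0.017], [0.627, 0.03, 0.035], [0.65, 0.052, 0.08]]
  x 0.582 12 z [0.024 0.031 0.04 ] y [0.028 0.036]
  x 0.598 33 z [0.017 0.029 0.039] y [0.026 0.036]
  x 0.612 33 z [0.02  0.034 0.04 ] y [0.026 0.038]
  x 0.628 48 z [0.022 0.035 0.078] y [0.024 0.043]
  x 0.643 57 z [0.021 0.039 0.062] y [0.024 0.055]
  x 0.658 6 z [0.029 0.038 0.04 ] y [0.029 0.055]
top [370. 156.] origin [ 0.6657 -0.2313] ang 85.8 hand 1.0 (12, 5) board -183.8 -23.8
top [342. 165.] origin [ 0.6739 -0.0942] ang 177.5 hand -1.0 (6, 5) board -46.5 -26.7
top [289.35714286 186.2       ] too many indices for array: array is 1-dimensional, but 2 were indexed
side [347. 202.] origin [0.6424 0.0383] ang 91.7 hand 1.0 (12, 5) board 84.7 9.9
side [360.10192837 232.37190083] too many indices for array: array is 1-dimensional, but 2 were indexed
side [358. 264.] origin [ 0.6733 -0.2299] ang 183.8 hand -1.0 (7, 4) board -182.1 -31.3
```

Bracket c now lies flat with the right hand, its corner at board (85, 10) mm. I'll grip its short leg and push it flush.

```bash
python3 -c "
from h import *
g=B+UX*.0855+UY*(.048); go(*g,.12,87.8); go(*g,.046,87.8)"
```

```text
t 26.45 tcp [0.6449 0.0395 0.0856] toolY 87.8 tilt [-0.001  0.    -1.   ] F [0.9 0.  1.2] grip -0.0005 0.0 -> d [ 4.06 -0.04 -3.45] yaw 0.0
t 26.45 tcp [0.6449 0.0395 0.0856] toolY 87.8 tilt [-0.001  0.    -1.   ] F [0.9 0.  1.2] grip -0.0005 0.0 -> d [ 4.06 -0.04  3.95] yaw 0.0
```

Request:
{"fn": "send_rows", "kwargs": {
  "steps": [
    {"dx": 0.5,"dy": 0,"dz": -1.5,"yaw": 0,"gripper": 0.8},
    {"dx": 2.5,"dy": 0,"dz": -1.5,"yaw": 0,"gripper": 0.8},
    {"dx": 4.1,"dy": 0,"dz": -1,"yaw": 0,"gripper": 0.8},
    {"dx": 4.1,"dy": 0,"dz": 1,"yaw": 0,"gripper": 0.8},
    {"dx": 4.1,"dy": 0,"dz": 2.5,"yaw": 0,"gripper": 0.8}
  ]
}}

```text
clock: 27.08
tcp_pos: [0.604, 0.0412, 0.0596]
orientation: [0.059, 3.141, 0.0]
contact_force: [0.3, 0.0, -0.6]
grip_width: 0.0681
gripper_force: 0.0
```

Request:
{"fn": "send_rows", "kwargs": {
  "steps": [
    {"dx": 0,"dy": 0,"dz": 1,"yaw": 0,"gripper": 0.8},
    {"dx": 0,"dy": 0,"dz": 1.3,"yaw": 0,"gripper": 0.6},
    {"dx": 0,"dy": 0,"dz": 1.3,"yaw": 0,"gripper": 0},
    {"dx": 0,"dy": 0,"dz": 1.3,"yaw": 0,"gripper": 0},
    {"dx": 0,"dy": 0,"dz": 1.3,"yaw": 0,"gripper": 0}
  ],
  "force": 60
}}

```text
clock: 27.7
tcp_pos: [0.604, 0.041, 0.0479]
orientation: [0.06, 3.14, 0.0]
contact_force: [0.3, -0.0, 2.0]
grip_width: 0.0204
gripper_force: 59.2
```

```bash
python3 -c "
from h import *
g=slot(1)+UY*.038; go(*g,.0467,87.8); look()"
```

```text
t 27.7 tcp [0.604  0.041  0.0479] toolY 87.8 tilt [-0.001  0.    -1.   ] F [ 0.3 -0.   2. ] grip 0.0204 59.2 -> d [-3.83  0.01  0.13] yaw 0.0
top [371. 156.] origin [ 0.6658 -0.2328] ang 86.0 hand 1.0 (12, 5) board -185.4 -23.9
top [341. 165.] origin [ 0.6749 -0.0916] ang 181.3 hand -1.0 (7, 5) board -43.8 -27.5
top [289.46753247 185.66233766] too many indices for array: array is 1-dimensional, but 2 were indexed
side [351. 200.] origin [0.6452 0.0388] ang 89.2 hand 1.0 (12, 2) board 85.3 7.1
side [360.16489362 232.18351064] too many indices for array: array is 1-dimensional, but 2 were indexed
side [358. 264.] origin [ 0.6733 -0.2299] ang 183.8 hand -1.0 (7, 4) board -182.1 -31.3
```

Request:
{"fn": "send_rows", "kwargs": {
  "steps": [
    {"dx": -0.8,"dy": 0,"dz": 0,"yaw": 0,"gripper": 0},
    {"dx": -1.6,"dy": 0,"dz": 0,"yaw": 0,"gripper": 0},
    {"dx": -2.4,"dy": 0,"dz": 0,"yaw": 0,"gripper": 0},
    {"dx": -2.9,"dy": 0,"dz": 0.1,"yaw": 0,"gripper": 0},
    {"dx": -3.3,"dy": 0,"dz": 0.1,"yaw": 0,"gripper": 0}
  ]
}}

```text
clock: 28.42
tcp_pos: [0.635, 0.0396, 0.0479]
orientation: [-0.06, -3.137, -0.001]
contact_force: [-11.6, -0.3, 19.3]
grip_width: 0.0205
gripper_force: 61.6
```

Request:
{"fn": "send_rows", "kwargs": {
  "steps": [
    {"dx": -0.3,"dy": 0,"dz": 0,"yaw": 0,"gripper": 0},
    {"dx": -0.5,"dy": 0,"dz": 0,"yaw": 0,"gripper": 0},
    {"dx": -0.5,"dy": 0,"dz": 0,"yaw": 0,"gripper": 0}
  ]
}}

```text
clock: 28.8
tcp_pos: [0.6404, 0.0393, 0.0479]
orientation: [-0.059, -3.138, -0.001]
contact_force: [-8.2, 1.1, 17.0]
grip_width: 0.0206
gripper_force: 61.4
```

Request:
{"fn": "send_rows", "kwargs": {
  "steps": [
    {"dx": -0.2,"dy": 0,"dz": -0.1,"yaw": 0,"gripper": 0},
    {"dx": -0.4,"dy": 0,"dz": -0.1,"yaw": 0,"gripper": 0},
    {"dx": -0.5,"dy": 0,"dz": -0.1,"yaw": 0,"gripper": 0},
    {"dx": -0.5,"dy": 0,"dz": -0.1,"yaw": 0,"gripper": 0}
  ]
}}

```text
clock: 29.3
tcp_pos: [0.6423, 0.0394, 0.0479]
orientation: [-0.06, -3.132, -0.002]
contact_force: [-16.2, 0.5, 18.4]
grip_width: 0.0204
gripper_force: 61.5
```

Request:
{"fn": "send_rows", "kwargs": {
  "steps": [
    {"dx": -0.2,"dy": 0,"dz": 0,"yaw": 0,"gripper": 0},
    {"dx": -0.2,"dy": 0,"dz": 0,"yaw": 0,"gripper": 0},
    {"dx": -0.2,"dy": 0,"dz": 0,"yaw": 0,"gripper": 0}
  ]
}}

```text
clock: 29.68
tcp_pos: [0.6424, 0.0394, 0.0479]
orientation: [-0.06, -3.128, -0.002]
contact_force: [-22.3, 1.1, 24.5]
grip_width: 0.021
gripper_force: 62.3
```

Request:
{"fn": "send_rows", "kwargs": {
  "steps": [
    {"dx": 0.2,"dy": 0,"dz": 0,"yaw": 0,"gripper": 0.6},
    {"dx": 0.2,"dy": 0,"dz": -0.1,"yaw": 0,"gripper": 0.6},
    {"dx": 0.5,"dy": 0,"dz": -0.1,"yaw": 0,"gripper": 0.6},
    {"dx": 0.5,"dy": 0,"dz": -6,"yaw": 0,"gripper": 0.6},
    {"dx": 5,"dy": 0,"dz": -10,"yaw": 0,"gripper": 0.6}
  ]
}}

```text
clock: 30.3
tcp_pos: [0.6016, 0.0411, 0.1496]
orientation: [0.06, 3.136, -0.001]
contact_force: [-1.4, -0.2, 0.7]
grip_width: 0.051
gripper_force: 0.0
```

Request:
{"fn": "send_rows", "kwargs": {
  "steps": [
    {"dx": 5,"dy": 4,"dz": 0,"yaw": 0,"gripper": 0.6},
    {"dx": 10,"dy": 9,"dz": 0,"yaw": 0,"gripper": 0.6},
    {"dx": 14,"dy": 14,"dz": 0,"yaw": 0,"gripper": 0.6},
    {"dx": 14,"dy": 19,"dz": 0,"yaw": 0,"gripper": 0.6}
  ]
}}

```text
clock: 30.8
tcp_pos: [0.4633, 0.2369, 0.1474]
orientation: [-0.061, -3.139, 0.0]
contact_force: [1.8, 0.6, 0.5]
grip_width: 0.0512
gripper_force: 0.0
```

```bash
python3 -c "
from h import *
look(); f=pickle.load(open('side1.pkl','rb'))
cv2.imwrite('pics/s6.png',cv2.resize(f['color'][175:285,310:400],(490,599),interpolation=cv2.INTER_CUBIC)[:,:,::-1])
f=pickle.load(open('top1.pkl','rb')); r,c,m=fence(f); r=rect(f,m,.028); print(r)"
```

```text
top [371. 156.] origin [ 0.6657 -0.2313] ang 85.8 hand 1.0 (12, 5) board -183.8 -23.8
top [335. 165.] origin [ 0.6741 -0.0962] ang 88.7 hand 1.0 (12, 5) board -48.5 -27.0
top [298. 174.] origin [0.6831 0.0384] ang 91.9 hand 1.0 (12, 3) board 86.3 -30.8
side [360. 219.] origin [0.6825 0.0339] ang -94.4 hand -1.0 (12, 5) board 81.8 -30.3
side [358. 264.] origin [ 0.6733 -0.2299] ang 183.8 hand -1.0 (7, 4) board -182.1 -31.3
((687.1043701171875, -48.64039611816406), (406.7958679199219, 32.91466522216797), 87.5298080444336)
```

View pics/s6.png

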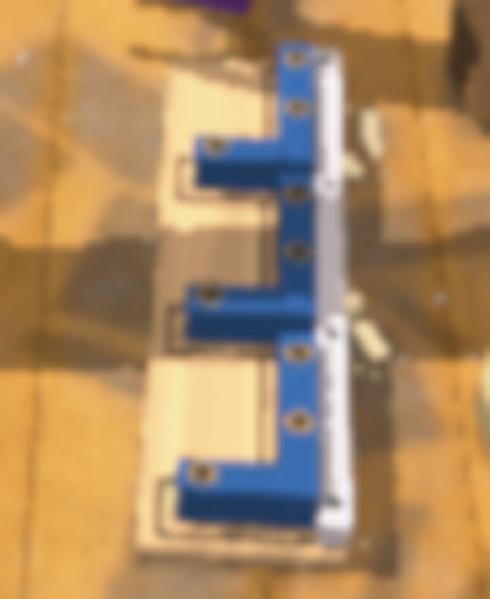

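The picture shows all three brackets in their outlines, rings up, against the fence (corners at crop (295,165), (295,310) and (300,490)). I'll check flushness numerically from the top edges next to the fence.

```bash
python3 - <<'E'
from h import *
for n in('side','top'):
    f=pickle.load(open(n+'1.pkl','rb')); m=blue(f).astype(np.uint8)*255
    s=6; M=cv2.resize(m,None,fx=s,fy=s,interpolation=cv2.INTER_LINEAR)>127
    uv=(np.argwhere(M)[:,::-1]-(s-1)/2)/s; d=ray(f,uv,.040)[:,:2]-B; x,y=d@UX*1000,d@UY*1000
    k=(abs(y)<90)&(x>-240)&(x<240); x,y=x[k],y[k]
    for i,nm in((-1,'a'),(0,'b'),(1,'c')):
        o=-49+135*i; r=[(q,y[abs(x-o-q)<4].min()) for q in range(-6,108,8) if (abs(x-o-q)<4).sum()>5]
        r=np.array(r); p=np.polyfit(r[:,0],r[:,1],1); print(n,nm,'far edge at corner/tip',np.polyval(p,[0,109]).round(1),r[:,1].round(1))
E
```

```text
side a far edge at corner/tip [-38.5 -37.4] [-38.3 -38.4 -38.5 -38.6 -38.7 -36.8 -35.1 -39.1 -39.2 -39.3 -39.4 -39.4
 -35.6 -36.7 -36.8]
side b far edge at corner/tip [-38.  -33.2] [-37.1 -37.2 -37.3 -37.4 -37.5 -37.  -33.  -37.8 -37.9 -37.9 -38.  -37.5
 -21.  -35.1 -35.2]
side c far edge at corner/tip [-41.9 -28.9] [-38.7 -38.8 -38.9 -39.  -39.1 -39.1 -38.7 -39.4 -39.4 -39.5 -39.6 -39.7
 -18.3 -25.3 -25.9]
top a far edge at corner/tip [-35.7 -36.3] [-39.  -37.3 -36.  -37.7 -36.7 -37.  -19.2 -35.5 -37.8 -37.3 -38.1 -37.2
 -35.5 -37.3 -37.8]
top b far edge at corner/tip [-35.  -34.2] [-37.5 -36.4 -36.9 -36.2 -35.4 -35.6 -19.8 -34.2 -36.3 -35.4 -36.7 -35.
 -31.  -36.2 -37.4]
top c far edge at corner/tip [-37.  -32.6] [-37.3 -38.1 -38.  -38.5 -37.8 -36.2 -19.3 -37.5 -37.1 -37.9 -36.6 -38.3
 -20.5 -35.  -37. ]
```

The far edges of all three lie within about 2 mm of the fence face and parallel to it, apart from outliers where the ring holes break the mask. Handing in.

```bash
python3 -c "
from bench import workorder
print(workorder.hand_in())"
```

```text
the job is handed in; nothing more can be done
None
```

I loaded all three blue brackets, ring side up and about 2 mm or less from flush with the fence by camera; only the mirrored one was turned over. I did not handle or re-measure the bottle, tape measure or block; the job is handed in, at about 31 s, and no verdict came back.

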